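Load the bead-mould cassette and click it into its dock

TASK

Take the cork block out of the mould cassette and set it down on the open bench, then fill the cassette with every dark segment lying there: each flat on its floor, square in the one layout in which they interlock, its coloured rib over the patch of the same colour. Then push the loaded cassette along the bench, without lifting it, fully home into the grey docking frame until the spring catch clicks into its notch, all segments still in place; let go, and leave the glass blossom and the glasses alone.

Things in the scene. Friction and masses are not known exactly. Their poses are not given: they have to be found in the camera images.
- cassette: Loose aluminium tray, 0.5 kg: the mould cassette. Origin: on its underside, below the middle of its well; z up. Well 88 mm along x, 132 mm along y; floor 4 mm thick, walls 14 mm high above the bench; outside 106 x 144 mm. A black handle bar stands at its -y end; its +y end enters the dock first. Round patches (16 mm) on its floor show where the rib of each colour belongs.
- cassette_key (a point): Top middle of a fixed steel key block, 20 x 20 x 12 mm, in the well at x = -33, y = +33 mm. The five segments and it fill the well in just one layout on a 22 mm grid, with 3 mm between segments and 1.5 mm to the walls. Seated segments have their x, y, z axes parallel to the cassette's; they go straight down, in any order.
- cassette_handle (a point): Top middle of the black handle bar, 48 mm above the bench, 108 mm from the cassette's origin towards -y. The bar is 44 mm long (along x), 12 mm thick (along y), 46 mm high; 30 mm free between it and the end wall, over a tongue 6 mm high and 34 mm wide. Grip it across its thickness, or push it. Sliding the loaded cassette takes about 4 to 10 N.
- dock: Fixed grey frame on the bench left of the cassette. Origin: the spot on the bench where the cassette's origin lies when home; the axes of both are then parallel. The cassette enters along the dock's +y between two rails 20 mm high (1.5 mm clearance each side; from y = -30 mm, with flared mouths from y = -65 mm) up to an end stop met at y = +1 mm. The bench is its floor.
- catch_nose (a point): The brass sprung nose of the dock's catch in the -x rail (this point: top of its tip, 13 mm above the bench); it sticks 5 mm into the channel, is ramped towards the entrance and square behind. The notch for it in the outside of the cassette's -x wall is 6 mm deep, from the cassette's y = +4 to +30 mm.
- catch (a joint): How far the catch is pushed out of the channel, m: 0 = sprung in (free, or engaged in the notch), 0.002 to 0.005 while the cassette's side wall passes. Spring 2 to 4 N: passing it takes some 2 to 5 N more than sliding alone. It clicks into the notch when the cassette is within 3 mm of home, and then keeps it from sliding back.
- segment_red: Loose dark graphite mould segment with a red grip rib (70 g), always present. A plate 12 mm thick, seen from above an L with two equal arms: a bar 63 mm along its y at its +x side, and an arm to -x (63 mm overall) at the bar's -y end; 63 x 63 mm overall (x by y), every bar and arm 19 mm wide. Origin: middle of this outline box, on the underside; z up.
- rib_red (a point): Top middle of the red rib, 38 mm above the segment's underside, at x = 22, y = -6.6 mm of the segment. The rib is 10 mm thick along the segment's x, 26 mm long along its y, and stands 26 mm above the plate: grip it across the 10 mm.
- seat_red (a point): Point fixed to the cassette where the top middle of the red rib lies when its segment is seated: x = 33, y = -39.6, z = 42 mm of the cassette, straight above the red patch.
- segment_blue: Loose dark graphite mould segment with a blue grip rib (70 g), present only in some starts (then None). A plate 12 mm thick, seen from above an L with a long and a short arm: a bar 63 mm along its y at its +x side, and a 19 mm stub to -x at the bar's +y end; 41 x 63 mm overall (x by y), every bar and arm 19 mm wide. Origin: middle of this outline box, on the underside; z up.
- rib_blue (a point): Top middle of the blue rib, 38 mm above the segment's underside, at x = 11, y = 4.4 mm of the segment. The rib is 10 mm thick along the segment's x, 26 mm long along its y, and stands 26 mm above the plate: grip it across the 10 mm.
- seat_blue (a point): Point fixed to the cassette where the top middle of the blue rib lies when its segment is seated: x = 33, y = 37.4, z = 42 mm of the cassette, straight above the blue patch.
- segment_yellow: Loose dark graphite mould segment with a yellow grip rib (70 g), present only in some starts (then None). A plate 12 mm thick, seen from above a T: a bar 63 mm along its y at its +x side, and a 19 mm stub to -x at the bar's middle; 41 x 63 mm overall (x by y), every bar and arm 19 mm wide. Origin: middle of this outline box, on the underside; z up.
- rib_yellow (a point): Top middle of the yellow rib, 38 mm above the segment's underside, at x = 8.8, y = 0 mm of the segment. The rib is 10 mm thick along the segment's x, 26 mm long along its y, and stands 26 mm above the plate: grip it across the 10 mm.
- seat_yellow (a point): Point fixed to the cassette where the top middle of the yellow rib lies when its segment is seated: x = 8.8, y = -11, z = 42 mm of the cassette, straight above the yellow patch.
- segment_green: Loose dark graphite mould segment with a green grip rib (70 g), present only in some starts (then None). A plate 12 mm thick, seen from above a bar 85 mm along its y at its -x side, with a 19 mm stub to +x that fills the second of four 22 mm steps counted from its -y end; 41 x 85 mm overall (x by y), every bar and arm 19 mm wide. Origin: middle of this outline box, on the underside; z up.
- rib_green (a point): Top middle of the green rib, 38 mm above the segment's underside, at x = -11, y = -4.4 mm of the segment. The rib is 10 mm thick along the segment's x, 26 mm long along its y, and stands 26 mm above the plate: grip it across the 10 mm.
- seat_green (a point): Point fixed to the cassette where the top middle of the green rib lies when its segment is seated: x = -33, y = -26.4, z = 42 mm of the cassette, straight above the green patch.
- segment_purple: Loose dark graphite mould segment with a purple grip rib (70 g), present only in some starts (then None). A plate 12 mm thick, seen from above a bar 63 mm along its y in its middle, with a 19 mm stub to +x at the middle of the bar and a 19 mm stub to -x at its +y end; 63 x 63 mm overall (x by y), every bar and arm 19 mm wide. Origin: middle of this outline box, on the underside; z up.
- rib_purple (a point): Top middle of the purple rib, 38 mm above the segment's underside, at x = 0, y = 2.2 mm of the segment. The rib is 10 mm thick along the segment's x, 26 mm long along its y, and stands 26 mm above the plate: grip it across the 10 mm.
- seat_purple (a point): Point fixed to the cassette where the top middle of the purple rib lies when its segment is seated: x = -11, y = 35.2, z = 42 mm of the cassette, straight above the purple patch.
- pink_blossom: Pink glass flower, 57 x 59 x 21 mm, a bystander beyond the segments.
- dark_glasses: Dark safety glasses, 139 x 146 x 44 mm, a bystander at the far right.
- cork_block: Loose brown cork block, 38 mm along its x, 62 mm along its y, 26 mm high, 30 g, left lying in the cassette's well. Origin: middle of its underside; z up.

How it is judged:
On the way, in this order (a step that is already met when the one before it is completed fails the run):
1. every segment that is here is seated in the cassette while it still stands outside the dock (horizontal distance between rib_red and seat_red below 0.006 m and z of rib_red in the frame of cassette between 0.038 and 0.046 m and angle between each of segment_red, segment_blue, segment_yellow, segment_green, segment_purple's own z axis and vertical below 0.07 rad and angle between the y axis of each of segment_red, segment_blue, segment_yellow, segment_green, segment_purple and the y axis of cassette, either way round below 0.13 rad and horizontal distance between rib_blue and seat_blue below 0.006 m and z of rib_blue in the frame of cassette between 0.038 and 0.046 m and horizontal distance between rib_yellow and seat_yellow below 0.006 m and z of rib_yellow in the frame of cassette between 0.038 and 0.046 m and horizontal distance between rib_green and seat_green below 0.006 m and z of rib_green in the frame of cassette between 0.038 and 0.046 m and horizontal distance between rib_purple and seat_purple below 0.006 m and z of rib_purple in the frame of cassette between 0.038 and 0.046 m and y of cassette in the frame of dock below -0.07 m), for 0.2 s.
2. the cassette pushes the catch aside as it slides in (value of joint catch above 0.001 m and y of cassette in the frame of dock below -0.004 m), for 0.05 s.
3. the cassette is home and the catch has clicked into its notch (y of cassette in the frame of dock between -0.005 and 0.005 m and x of cassette in the frame of dock between -0.005 and 0.005 m and angle between the y axis of cassette and the y axis of dock, either way round below 0.06 rad and value of joint catch below 0.0015 m and angle between cassette's own z axis and vertical below 0.04 rad and height (world z) of cassette below 0.004 m), for 0.2 s.
At the end, for the whole second after the job is handed in: Segments flat in the cassette: rib within 6 mm of its seat (4 mm in height), tilt below 0.07, turned below 0.13 rad. Cassette flat, within 5 mm and 0.06 rad of home, catch sprung in (below 1.5 mm). Cork flat on the bench (tilt below 0.12 rad), 85 mm or more off the cassette's middle. All still (all of step 3 and horizontal distance between rib_red and seat_red below 0.006 m and z of rib_red in the frame of cassette between 0.038 and 0.046 m and angle between each of segment_red, segment_blue, segment_yellow, segment_green, segment_purple's own z axis and vertical below 0.07 rad and angle between the y axis of each of segment_red, segment_blue, segment_yellow, segment_green, segment_purple and the y axis of cassette, either way round below 0.13 rad and horizontal distance between rib_blue and seat_blue below 0.006 m and z of rib_blue in the frame of cassette between 0.038 and 0.046 m and horizontal distance between rib_yellow and seat_yellow below 0.006 m and z of rib_yellow in the frame of cassette between 0.038 and 0.046 m and horizontal distance between rib_green and seat_green below 0.006 m and z of rib_green in the frame of cassette between 0.038 and 0.046 m and horizontal distance between rib_purple and seat_purple below 0.006 m and z of rib_purple in the frame of cassette between 0.038 and 0.046 m and height (world z) of cork_block between -0.01 and 0.01 m and angle between cork_block's own z axis and vertical below 0.12 rad and horizontal distance between cork_block and cassette above 0.085 m and linear speed of each of cork_block, cassette, segment_red, segment_blue, segment_yellow, segment_green, segment_purple below 0.02 m/s); the robot touches nothing.
It fails at once if the cassette is lifted off the bench (height (world z) of cassette above 0.025 m).
It fails at once if the glass blossom is shoved away (distance of pink_blossom from where it was at the start of the episode above 0.03 m).
It fails at once if the pair of glasses is shoved away (distance of dark_glasses from where it was at the start of the episode above 0.03 m).
Of segment_blue, segment_yellow, segment_green, segment_purple only 3 to 4 are there at a start; the rules pass over those that are not, and their reading is None.
At some moment in a run one of segment_red, segment_blue, segment_yellow, segment_green, segment_purple, cassette may be knocked a few centimetres aside while the robot is not near it.
Once in a run the grip may slacken for a moment while it holds something.
It also fails if it takes over 210 s, if anything falls off the work surface, if the arm or the gripper's body presses on something with over 40 N, if the wrist force passes 120 N, or if a joint passes its speed limit or range.

ROBOT

A 6-joint arm with a two-finger parallel gripper is mounted at the origin on a cart in front of the work surface, level with it; the furniture and walls round the work are solid. World frame = base frame: x ahead of the robot, y to its left, z up, the work surface at z = 0. Lengths are in m, angles in rad, forces in N, time in s.
With the tool pointing down it reaches from about 0.275 to 0.725 m from the base axis. Payload 15.9 kg.
Tool frame: the origin (TCP) lies midway between the tips of the shut fingers; the grasp point (between the pads) lies arm.grasp_offset behind it (arm.grasp_offset is the distance from the TCP to the grasp point, in m); z points along the fingers, y is the line along which they close (so a half turn about z gives the same grasp; the last joint's range is limited). The gripper opens to 85 mm and grips with 20 to 120 N. Pads are 22 mm wide; open, the fingers measure 114 mm over their backs; the gripper's body (76 mm by 85 mm) begins 54 mm behind the grasp point. The pads swing forward as they close: fully open they stand 13 mm farther back than shut.
Start: joints at [1.132, 0.213, -0.034, 1.323, 0, 1.571], TCP at [0.212, 0.453, 0.205] pointing down, gripper open.
Joint ranges: [-2.98, 2.98], [-0.74, 1.72], [-1.14, 1.35], [-2.1, 2.04], [-1.57, 1.44], [-3.14, 3.14]. Speed limits (rad/s): [1.89, 1.89, 2.39, 2.57, 3.14, 3.14].

INTERFACE

Orientations are given as a unit quaternion [x, y, z, w].
In Python, from rig import arm gives the robot as it stands.
- The arm moves only by the shell command python3 -m handwheel 'ROWS' [FORCE]. ROWS is JSON, a list of rows, each an object of numbers: "dx", "dy", "dz": the shift along the world's x, y, z each as a share of 10 cm, from -1 to 1; "turn": the turn about the world's z as a share of pi/2 rad, from -1 to 1; "jaw": the closure, from -1 (fully open) to 1 (shut). A call has 1 to 8 rows; each row is the pose to reach, as a shift and turn from the pose commanded when the call began; what a row does not reach only later rows make up. A row lasts 1/10 s, in which the tool goes at most 50 mm and 8.59 degrees, less where a joint would pass 70% of its speed; a pose out of reach is approached as far as the arm can. A call with a number of a shift or a turn outside -1 to 1 is refused whole. A call with a gripper value outside its range is refused whole. The fingers move at their own pace and stop on an object; FORCE is the grip in N (left out, the last holds). Time passes only in rows, so rows that repeat a pose let the fingers close. It gives the time, the measured TCP pose, the force, the opening and the grip force at its end, in the units of the state.
- arm.sense(): the state, without advancing time (a new reading comes with each control period).
- arm.capture(name): name is "scene" or "top"; returns the picture (480x640x3 uint8, blue, green, red); there is no depth.
- arm.calibration(name): a dict with "camera_matrix" (3x3 intrinsics, pixels), "dist_coeffs" ([k1, k2, p1, p2, k3] as OpenCV has them; the pictures are not rectified), "pose" (4x4, takes a point from camera to world coordinates). Camera axes: x right, y down, z forward; pixel columns grow to the right and rows downward; lengths in m; the calibration is good to about 2 mm. A picture is of the moment at which its call begins. calibration takes no time and is no camera call.
- arm.close_job(): hands the job in; it is judged then, once.
The state is a dict: "t": time; "joint_positions": joint angles; "joint_vel": joint speeds; "tau": joint torques, N m; "position": TCP position; "tcp_rot": TCP orientation; "contact_force": force on the tool from outside, world axes, zero at the start; "ft_torque": the same for the moment, N m; "opening": opening from 0.0 (shut) to 1.0 (fully open); "grip_force": force on a finger pad.
Only numpy, scipy, OpenCV 4.12 (cv2) and the standard library are available. Lean on these libraries where they do the work, as an engineer would, in place of code of your own. Each camera call takes 0.05 s, during which the arm holds its last target. There are 200 camera calls.

## Working session

There is one attempt and no reset: what is moved stays moved. The work goes in short steps, Python scripts to look and compute and a shell command to move; the robot and the scene stay as the last step left them, time stands still between calls to the robot, and variables do not carry over. Pictures are saved under pics/ and viewed, at most 14 in all, crops included, and the job is handed in when it is done.

```bash
ls; mkdir -p pics
python3 - <<'E'
from rig import arm
import cv2
for n in("top","scene"):
    cv2.imwrite(f"pics/{n}0.png",arm.capture(n)); c=arm.calibration(n); print(n,c)
print(arm.sense(), arm.grasp_offset)
E
```

```text
pics
top {'camera_matrix': array([[500.01055011,   0.        , 312.0396434 ],
       [  0.        , 500.01055011, 244.90140324],
       [  0.        ,   0.        ,   1.        ]]), 'dist_coeffs': array([-0.13006075,  0.        ,  0.        ,  0.        ,  0.        ]), 'pose': array([[-0.00256248, -0.98930333,  0.14585046,  0.37371813],
       [-0.99999404,  0.00287234,  0.00191394, -0.05883999],
       [-0.0023124 , -0.14584469, -0.9893048 ,  1.40845394],
       [ 0.        ,  0.        ,  0.        ,  1.        ]])}
scene {'camera_matrix': array([[561.38614586,   0.        , 322.4437901 ],
       [  0.        , 561.38614586, 236.58683969],
       [  0.        ,   0.        ,   1.        ]]), 'dist_coeffs': array([0.02399971, 0.        , 0.        , 0.        , 0.        ]), 'pose': array([[ 0.81584802, -0.383421  ,  0.43287452,  0.01729523],
       [-0.57812915, -0.55712943,  0.5961321 , -0.78534776],
       [ 0.01259757, -0.73661057, -0.6761998 ,  0.89462391],
       [ 0.        ,  0.        ,  0.        ,  1.        ]])}
{'t': 0.1, 'joint_positions': array([ 1.13203192e+00,  2.13305756e-01, -3.49999070e-02,  1.32349325e+00,
        1.96368696e-05,  1.57083244e+00]), 'joint_vel': array([-1.66917389e-05, -1.01417692e-04,  2.13193892e-03,  4.56707592e-04,
        5.14475210e-04, -1.36994469e-03]), 'tau': array([ 2.05947945e-03, -6.87248182e+01,  4.87805700e+01,  1.22647797e-02,
        1.72378873e-04, -2.22341612e-05]), 'position': array([0.21226196, 0.45233765, 0.20426484]), 'tcp_rot': array([ 2.17644277e-01,  9.76028031e-01, -4.87142993e-04, -1.18668939e-04]), 'contact_force': array([-0.09856194, -0.57035007, -0.82478999]), 'ft_torque': array([ 0.00138479, -0.03182803,  0.01456854]), 'grip_force': 0.0, 'opening': 0.9996651667287054} 0.0187
```

View pics/top0.png

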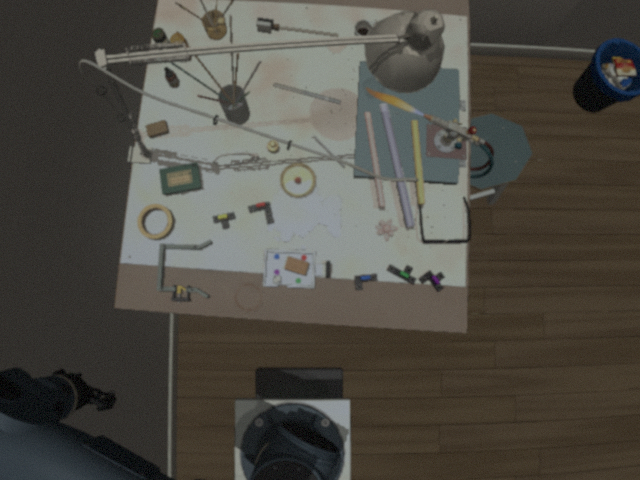

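View pics/scene0.png

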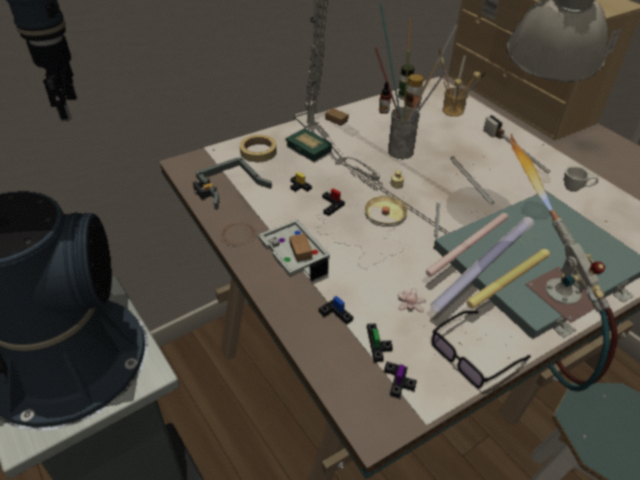

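```bash
cat > h.py <<'E'
import numpy as np, cv2
from rig import arm
CAL={n:arm.calibration(n) for n in("top","scene")}
def proj(n,P):
    c=CAL[n]; T=np.linalg.inv(c["pose"]); r,_=cv2.Rodrigues(T[:3,:3])
    return cv2.projectPoints(np.asarray(P,float).reshape(-1,1,3),r,T[:3,3],c["camera_matrix"],c["dist_coeffs"])[0][:,0]
def world(n,uv,z):
    c=CAL[n]; q=cv2.undistortPoints(np.asarray(uv,float).reshape(-1,1,2),c["camera_matrix"],c["dist_coeffs"])[:,0]
    d=np.c_[q,np.ones(len(q))]@c["pose"][:3,:3].T; o=c["pose"][:3,3]
    return o+d*((z-o[2])/d[:,2])[:,None]
def warp(n,im,x0,x1,y0,y1,z,s):   # map view: row down = -x, col right = -y
    X,Y=np.meshgrid(np.arange(x1,x0,-s),np.arange(y1,y0,-s),indexing="ij")
    m=proj(n,np.stack([X,Y,0*X+z],-1)).astype(np.float32).reshape(X.shape+(2,))
    return cv2.remap(im,m[...,0],m[...,1],cv2.INTER_CUBIC)
def bright(im,g=2.0): return np.clip(255*(im/255.)**(1/g)*1.0,0,255).astype(np.uint8)
E
python3 - <<'E'
from h import *
v=[bright(warp(n,cv2.imread(f"pics/{n}0.png"),.36,.74,-.48,.42,.012,.0013),1.5) for n in("top","scene")]
cv2.imwrite("pics/w0.png",np.vstack(v)); print(v[0].shape)
E
```

```text
(293, 693, 3)
```

View pics/w0.png

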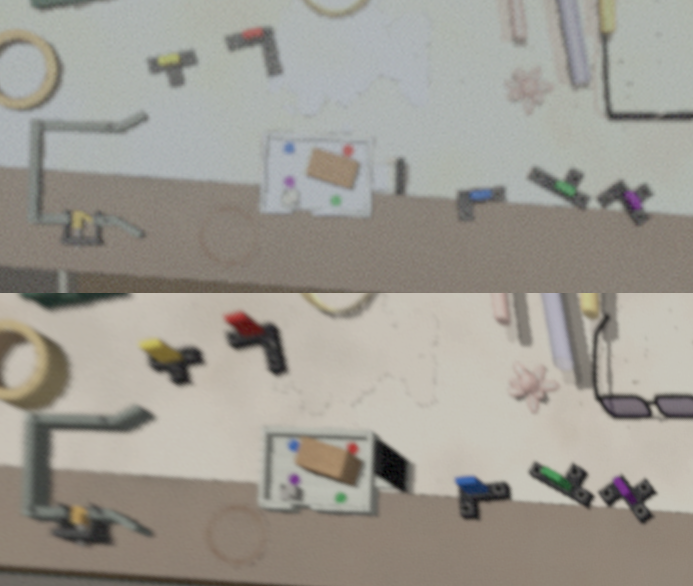

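```bash
cat > fit.py <<'E'
from h import *
from scipy.optimize import minimize, least_squares
B=lambda x0,x1,y0,y1,z0=0,z1=12:(x0,x1,y0,y1,z0,z1)
S={ # plate boxes, rib xy  (mm)
"red":([B(12.5,31.5,-31.5,31.5),B(-31.5,31.5,-31.5,-12.5)],(22,-6.6)),
"blue":([B(1.5,20.5,-31.5,31.5),B(-20.5,20.5,12.5,31.5)],(11,4.4)),
"yellow":([B(1.5,20.5,-31.5,31.5),B(-20.5,20.5,-9.5,9.5)],(8.8,0)),
"green":([B(-20.5,-1.5,-42.5,42.5),B(-20.5,20.5,-20.5,-1.5)],(-11,-4.4)),
"purple":([B(-9.5,9.5,-31.5,31.5),B(-9.5,31.5,-9.5,9.5),B(-31.5,9.5,12.5,31.5)],(0,2.2)),
"cork":([B(-19,19,-31,31,0,26)],None),
"handle":([B(-22,22,-114,-102,2,48)],None)}
SEAT={"red":(33,-39.6),"blue":(33,37.4),"yellow":(8.8,-11),"green":(-33,-26.4),"purple":(-11,35.2)}
def tf(p,P,z0=0):
    c,s=np.cos(p[2]),np.sin(p[2]); P=np.asarray(P,float)/1000
    return np.c_[p[0]+c*P[:,0]-s*P[:,1],p[1]+s*P[:,0]+c*P[:,1],P[:,2]+z0]
def corners(b): return [(x,y,z) for x in b[:2] for y in b[2:4] for z in b[4:]]
K=4
def setup(ims,p0,R=.075,z0=0):
    out={}
    for n,im in ims.items():
        u=proj(n,[[p0[0],p0[1],z0+.012]])[0]; r=int(R*(560/1.0 if n=="scene" else 500/1.4)*1.1)
        a,b=int(u[0])-r,int(u[1])-r
        out[n]=(cv2.resize(im[b:b+2*r,a:a+2*r],None,fx=K,fy=K,interpolation=cv2.INTER_CUBIC).astype(np.float32),a,b)
    return out
def masks(n,sz,a,b,name,p,z0):
    bx,rib=S[name]; m=np.zeros(sz,np.uint8); mr=m.copy()
    def fill(m,b_):
        q=proj(n,tf(p,corners(b_),z0)); q=((q-[a,b])+.5)*K-.5
        cv2.fillConvexPoly(m,np.round(cv2.convexHull(q.astype(np.float32))*16).astype(np.int32),1,shift=4)
    for b_ in bx: fill(m,b_)
    if rib: fill(mr,B(rib[0]-5,rib[0]+5,rib[1]-13,rib[1]+13,12,38))
    return m,mr
def cost(p,crops,name,z0):
    c=0
    for n,(I,a,b) in crops.items():
        m,mr=masks(n,I.shape[:2],a,b,name,p,z0); u=m|mr
        w=int((.012*560 if n=="scene" else .012*357)*K)|1
        ring=cv2.dilate(u,np.ones((w,w),np.uint8))-u
        e=0;N=0
        for k in ((m>0)&(mr==0),mr>0,ring>0):
            v=I[k]
            if len(v)>10: e+=((v-v.mean(0))**2).sum(); N+=len(v)
        c+=e/N/I.var()
    return c
def fit(ims,name,p0,z0=0,R=.075):
    cr=setup(ims,p0,R,z0); best=None
    sc=np.array([.004,.004,.1])
    for d in ([0,0,0],[1.2,0,1],[-1.2,0,-1],[0,1.2,-1],[0,-1.2,1]):
        f=lambda q:cost(q*sc+p0,cr,name,z0)
        q=np.array(d,float); sim=np.vstack([q,q+np.eye(3)])
        r=minimize(f,q,method="Nelder-Mead",options=dict(initial_simplex=sim,xatol=.01,fatol=1e-5))
        if best is None or r.fun<best.fun: best=r
    return best.x*sc+p0,best.fun
def fitall(ims,name,p0,z0=0):
    o={}
    for k in ("both","top","scene"):
        s=ims if k=="both" else {k:ims[k]}
        p,c=fit(s,name,np.array(p0,float),z0); o[k]=p
        print(name,k,np.round(p,4),round(c,3))
    return o
def ribpos(name,p):
    r=S[name][1]; return tf(p,[(r[0],r[1],38)])[0]
def patches(ims,p0,use=("red","blue","green","purple"),per=False):
    H={"red":0,"blue":112,"yellow":28,"green":65,"purple":142}; obs=[]
    for n,im in ims.items():
        big=cv2.resize(im,None,fx=K,fy=K,interpolation=cv2.INTER_CUBIC)
        h=cv2.cvtColor(big,cv2.COLOR_BGR2HSV).astype(int)
        for k in use:
            u=(proj(n,tf(p0,[SEAT[k]+(4,)]))[0]+.5)*K-.5; r=int(K*(9 if n=="scene" else 5.5))
            x,y=u.astype(int); w=h[y-r:y+r,x-r:x+r]
            dh=np.abs((w[...,0]-H[k]+90)%180-90); g=(dh<22)*np.clip(w[...,1]-70,0,None)*w[...,2]
            if g.sum()==0: continue
            Y,X=np.mgrid[-r:r,-r:r]; c=[(g*X).sum()/g.sum()+x,(g*Y).sum()/g.sum()+y]
            obs.append((n,k,(np.array(c)+.5)/K-.5,(g>0).sum()))
    def solve(o):
        f=lambda p:np.concatenate([(proj(n,tf(p,[SEAT[k]+(4,)]))[0]-c)/(1 if n=="top" else .7) for n,k,c,_ in o])
        return least_squares(f,p0)
    o=solve(obs); print("cassette both",np.round(o.x,4),"res px",np.round(o.fun,2),[a[3] for a in obs])
    for n in ims: print("cassette",n,np.round(solve([a for a in obs if a[0]==n]).x,4))
    return o.x
E
python3 - <<'E'
from fit import *
ims={n:cv2.imread(f"pics/{n}0.png") for n in("top","scene")}
for k,p in dict(yellow=(.655,.2,.17),red=(.65,.085,.2),blue=(.478,-.2,.13),green=(.51,-.305,-.54),purple=(.485,-.4,-.75)).items(): fitall(ims,k,p)
fitall(ims,"cork",(.518,-.012,-.3),.004)
c=patches(ims,np.array([.516,.007,-.03])); fitall(ims,"handle",c)
E
```

```text
yellow both [0.6503 0.1953 0.2179] 2.979
yellow top [0.6507 0.1949 0.2151] 1.965
yellow scene [0.6484 0.1961 0.1606] 0.761
red both [0.5879 0.0963 1.1475] 0.047Traceback (most recent call last):
  File "<stdin>", line 3, in <module>
  File "fit.py", line 58, in fitall
    p,c=fit(s,name,np.array(p0,float),z0); o[k]=p
        ~~~^^^^^^^^^^^^^^^^^^^^^^^^^^^^^^
  File "fit.py", line 51, in fit
    r=minimize(f,q,method="Nelder-Mead",options=dict(initial_simplex=sim,xatol=.01,fatol=1e-5))
    res = _minimize_neldermead(fun, x0, args, callback, bounds=bounds,
                               **options)
    fxe = func(xe)
    fx = function(np.copy(x), *(wrapper_args + args))
  File "fit.py", line 49, in <lambda>
    f=lambda q:cost(q*sc+p0,cr,name,z0)
               ~~~~^^^^^^^^^^^^^^^^^^^^
  File "fit.py", line 43, in cost
    c+=e/N/I.var()
       ~^~
ZeroDivisionError: division by zero
```

```bash
python3 - <<'E'
s=open("fit.py").read()
s=s.replace("c+=e/N/I.var()","T=I[(u>0)|(ring>0)]; c+=e/(((T-T.mean(0))**2).sum()+1e-6) if len(T)>400 else 1")
s=s.replace("f=lambda q:cost(q*sc+p0,cr,name,z0)","f=lambda q:cost(q*sc+p0,cr,name,z0)+.05*max(0,np.abs(q).max()-3.5)")
open("fit.py","w").write(s)
E
cat > m0.py <<'E'
from fit import *
ims={n:cv2.imread(f"pics/{n}0.png") for n in("top","scene")}
for k,p in dict(yellow=(.65,.195,.2),red=(.65,.085,.2),blue=(.478,-.2,.13),green=(.51,-.305,-.54),purple=(.485,-.4,-.75)).items(): fitall(ims,k,p)
fitall(ims,"cork",(.518,-.012,-.3),.004)
c=patches(ims,np.array([.516,.007,-.03])); fitall(ims,"handle",c)
E
time python3 m0.py
```

```text
yellow both [0.6498 0.1955 0.206 ] 0.481
yellow top [0.6507 0.195  0.2191] 0.239
yellow scene [0.6482 0.196  0.1653] 0.194
red both [0.6684 0.0915 0.2169] 0.466
red top [0.6693 0.0912 0.2155] 0.264
red scene [0.666  0.0915 0.21  ] 0.199
blue both [ 0.4726 -0.2065  0.0902] 0.814
blue top [ 0.4737 -0.2064  0.0973] 0.449
blue scene [ 0.4714 -0.2071  0.0783] 0.333
green both [ 0.5047 -0.3119 -0.5223] 0.549
green top [ 0.506  -0.3123 -0.5127] 0.264
green scene [ 0.5035 -0.312  -0.5217] 0.23
purple both [ 0.4754 -0.3988 -0.9553] 0.699
purple top [ 0.4767 -0.3989 -0.9586] 0.353
purple scene [ 0.4748 -0.3993 -0.9452] 0.312
cork both [ 0.5188 -0.013  -0.3245] 0.833
cork top [ 0.5194 -0.0136 -0.3053] 0.251
cork scene [ 0.5179 -0.0118 -0.3246] 0.547
cassette both [ 0.512   0.0106 -0.0475] res px [-0.11  0.35 -0.48  0.82 -0.59  0.94 -0.57  0.81  2.87  0.55 -0.05  0.08
 -0.73 -0.4  -0.17 -0.47] [np.int64(433), np.int64(300), np.int64(193), np.int64(211), np.int64(1295), np.int64(310), np.int64(311), np.int64(270)]
cassette top [ 0.514   0.0094 -0.048 ]
cassette scene [ 0.5113  0.011  -0.0469]
handle both [0.498  0.0085 0.0791] 1.238
handle top [ 0.512   0.0106 -0.0475] 1.0
handle scene [0.498  0.0085 0.0791] 0.238
real	0m46.743s
user	0m46.851s
sys	0m0.652s
```

```bash
for i in 1 2 3 4 5; do python3 -m handwheel '[{"dx":0.2,"dy":-0.31,"turn":-0.06,"jaw":-1},{"dx":0.4,"dy":-0.62,"turn":-0.12,"jaw":-1},{"dx":0.613,"dy":-0.93,"turn":-0.185,"jaw":-1},{"dx":0.613,"dy":-0.93,"turn":-0.185,"jaw":-1}]' 30; done
```

```text
validation failed for argument at $[0]...
validation failed for argument at $[0]...
validation failed for argument at $[0]...
validation failed for argument at $[0]...
validation failed for argument at $[0]...
```

```bash
for i in 1 2 3 4 5; do python3 -m handwheel '[{"dx":0.2,"dy":-0.31,"dz":0,"turn":-0.06,"jaw":-1},{"dx":0.4,"dy":-0.62,"dz":0,"turn":-0.12,"jaw":-1},{"dx":0.613,"dy":-0.93,"dz":0,"turn":-0.185,"jaw":-1},{"dx":0.613,"dy":-0.93,"dz":0,"turn":-0.185,"jaw":-1}]' 30; done
```

```text
t: 0.5
position: [0.2752, 0.3568, 0.2047]
tcp_rot: [0.36, 0.933, -0.0, 0.0]
contact_force: [-0.7, -0.5, 0.7]
opening: 1.0
grip_force: 0.0
t: 0.9
position: [0.3365, 0.2641, 0.2046]
tcp_rot: [0.491, 0.871, -0.0, 0.0]
contact_force: [0.1, -0.2, 0.3]
opening: 0.998
grip_force: 0.0
t: 1.3
position: [0.3978, 0.1715, 0.2045]
tcp_rot: [0.612, 0.791, -0.0, 0.0]
contact_force: [-0.2, -0.3, 0.6]
opening: 0.997
grip_force: 0.0
t: 1.7
position: [0.4591, 0.0788, 0.2042]
tcp_rot: [0.719, 0.695, -0.0, 0.0]
contact_force: [-0.0, 0.3, -0.4]
opening: 0.995
grip_force: 0.0
t: 2.1
position: [0.5204, -0.0139, 0.2039]
tcp_rot: [0.812, 0.584, -0.0, -0.0]
contact_force: [-0.2, -0.3, -0.1]
opening: 0.999
grip_force: 0.0
```

```bash
python3 -m handwheel '[{"dx":0,"dy":0,"dz":-0.4,"turn":0,"jaw":-1},{"dx":0,"dy":0,"dz":-0.7,"turn":0,"jaw":-1},{"dx":0,"dy":0,"dz":-0.96,"turn":0,"jaw":-1}]' 25
python3 -m handwheel '[{"dx":0,"dy":0,"dz":-0.4,"turn":0,"jaw":-1},{"dx":0,"dy":0,"dz":-0.7,"turn":0,"jaw":-1},{"dx":0,"dy":0,"dz":-0.94,"turn":0,"jaw":-1},{"dx":0,"dy":0,"dz":-0.94,"turn":0,"jaw":-1}]' 25
python3 -m handwheel '[{"dx":0,"dy":0,"dz":0,"turn":0,"jaw":1},{"dx":0,"dy":0,"dz":0,"turn":0,"jaw":1},{"dx":0,"dy":0,"dz":0,"turn":0,"jaw":1},{"dx":0,"dy":0,"dz":0,"turn":0,"jaw":1},{"dx":0,"dy":0,"dz":0,"turn":0,"jaw":1},{"dx":0,"dy":0,"dz":0,"turn":0,"jaw":1},{"dx":0,"dy":0,"dz":0,"turn":0,"jaw":1},{"dx":0,"dy":0,"dz":0,"turn":0,"jaw":1}]' 25
```

```text
t: 2.4
position: [0.5181, -0.0107, 0.107]
tcp_rot: [0.81, 0.586, -0.0, -0.001]
contact_force: [-0.7, -0.6, 0.5]
opening: 0.997
grip_force: 0.0
t: 2.8
position: [0.5163, -0.0108, 0.012]
tcp_rot: [0.81, 0.586, -0.002, -0.002]
contact_force: [-0.5, 0.4, 0.8]
opening: 0.999
grip_force: 0.0
t: 3.6
position: [0.5189, -0.0124, 0.0147]
tcp_rot: [0.811, 0.585, -0.0, -0.0]
contact_force: [-0.1, -0.4, 0.4]
opening: -0.0
grip_force: 0.0
```

```bash
python3 -m handwheel '[{"dx":0,"dy":0,"dz":0.6,"turn":0,"jaw":1},{"dx":0,"dy":0,"dz":1,"turn":0,"jaw":1},{"dx":0,"dy":0,"dz":1,"turn":0,"jaw":1}]'
python3 - <<'E'
from h import *
a=arm.capture("scene");b=arm.capture("top");cv2.imwrite("pics/scene1.png",a);cv2.imwrite("pics/top1.png",b)
cv2.imwrite("pics/v1.png",bright(np.hstack([cv2.resize(a[180:330,220:370],(400,400)),cv2.resize(b[200:310,240:350],(400,400))]),1.5))
E
```

```text
t: 3.9
position: [0.5222, -0.0125, 0.1208]
tcp_rot: [0.811, 0.585, 0.003, 0.003]
contact_force: [1.2, 0.0, -0.9]
opening: 0.002
grip_force: 0.0
```

View pics/v1.png

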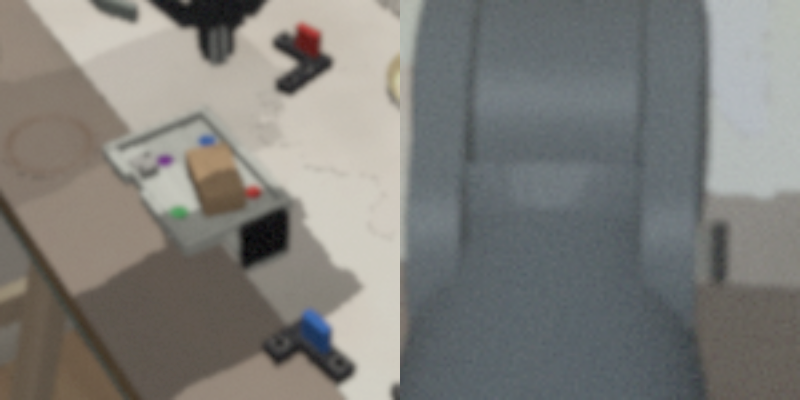

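Run:
```python
from fit import *
im={"scene":cv2.imread("pics/scene1.png")}
print(proj("scene",[[.522,-.0125,.121]]))
print(fit(im,"cork",np.array((.518,-.012,-.3)),.004))
print(patches(im,np.array([.512,.0106,-.047])))
```

```text
[[301.52908975 211.26317899]]
(array([ 0.51863724, -0.01050784, -0.34709001]), np.float64(0.6720075607299805))
cassette both [ 0.5105  0.0115 -0.0579] res px [ 3.75  0.87 -0.77  0.17 -1.96 -0.68 -1.04 -0.54] [np.int64(1928), np.int64(300), np.int64(376), np.int64(258)]
cassette scene [ 0.5105  0.0115 -0.0579]
[ 0.51054315  0.0115314  -0.05790803]
```

Run:
```python
from h import *
a=arm.capture("scene"); s=arm.sense(); print(s["position"],s["tcp_rot"],s["joint_positions"])
x0,y0=250,130
v=bright(cv2.resize(a[y0:y0+110,x0:x0+110],None,fx=5,fy=5,interpolation=cv2.INTER_CUBIC),2.2)
for d,c in((0,(0,0,255)),(.0187,(0,255,0))):
    u=(proj("scene",[s["position"]+[0,0,d]])[0]-[x0,y0]+.5)*5; cv2.drawMarker(v,tuple(int(t) for t in u),c,0,16,1)
cv2.imwrite("pics/v2.png",v)
```

```text
[ 0.51888841 -0.01239041  0.11455692] [8.11022588e-01 5.85014834e-01 6.17025675e-05 4.01471801e-05] [-2.38811879e-02  2.85409231e-01 -1.70162599e-01  1.11507765e+00
  1.05828577e-05  1.86791477e+00]
```

View pics/v2.png

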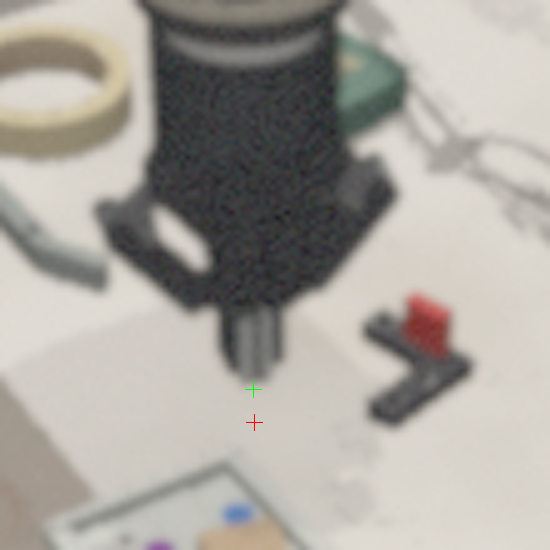

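```bash
python3 -m handwheel '[{"dx":0,"dy":0,"dz":-0.2,"turn":0,"jaw":-1},{"dx":0,"dy":0,"dz":-0.2,"turn":0,"jaw":-1},{"dx":0,"dy":0,"dz":-0.3,"turn":0,"jaw":-1},{"dx":0,"dy":0,"dz":-0.5,"turn":0,"jaw":-1},{"dx":0,"dy":0,"dz":-0.7,"turn":0,"jaw":-1},{"dx":0,"dy":0,"dz":-0.9,"turn":0,"jaw":-1},{"dx":0,"dy":0,"dz":-1,"turn":0,"jaw":-1},{"dx":0,"dy":0,"dz":-1,"turn":0,"jaw":-1}]' 25
python3 -m handwheel '[{"dx":0,"dy":0,"dz":-0.1,"turn":0,"jaw":-1},{"dx":0,"dy":0,"dz":-0.2,"turn":0,"jaw":-1},{"dx":0,"dy":0,"dz":-0.22,"turn":0,"jaw":-1},{"dx":0,"dy":0,"dz":-0.22,"turn":0,"jaw":-1}]' 25
python3 -m handwheel '[{"dx":0,"dy":0,"dz":0,"turn":0,"jaw":1},{"dx":0,"dy":0,"dz":0,"turn":0,"jaw":1},{"dx":0,"dy":0,"dz":0,"turn":0,"jaw":1},{"dx":0,"dy":0,"dz":0,"turn":0,"jaw":1},{"dx":0,"dy":0,"dz":0,"turn":0,"jaw":1},{"dx":0,"dy":0,"dz":0,"turn":0,"jaw":1},{"dx":0,"dy":0,"dz":0,"turn":0,"jaw":1},{"dx":0,"dy":0,"dz":0,"turn":0,"jaw":1}]' 25
```

```text
t: 4.85
position: [0.5179, -0.0123, 0.0135]
tcp_rot: [0.811, 0.585, -0.001, -0.001]
contact_force: [1.5, 0.5, 0.1]
opening: 1.003
grip_force: 0.0
t: 5.25
position: [0.5187, -0.0124, -0.0076]
tcp_rot: [0.811, 0.585, -0.0, -0.0]
contact_force: [0.3, -0.9, 0.7]
opening: 1.0
grip_force: 0.0
t: 6.05
position: [0.5192, -0.0124, -0.007]
tcp_rot: [0.811, 0.585, 0.0, 0.0]
contact_force: [-0.3, -0.3, 5.7]
opening: 0.442
grip_force: 25.4
```

```bash
python3 -m handwheel '[{"dx":0,"dy":0,"dz":0.1,"turn":0,"jaw":1},{"dx":0,"dy":0,"dz":0.3,"turn":0,"jaw":1},{"dx":0,"dy":0,"dz":0.6,"turn":0,"jaw":1},{"dx":0.3,"dy":-0.2,"dz":0.6,"turn":0,"jaw":1},{"dx":0.6,"dy":-0.4,"dz":0.6,"turn":0,"jaw":1},{"dx":0.8,"dy":-0.6,"dz":0.6,"turn":0,"jaw":1},{"dx":1,"dy":-0.7,"dz":0.6,"turn":0,"jaw":1},{"dx":1,"dy":-0.7,"dz":0.6,"turn":0,"jaw":1}]' 25
python3 -m handwheel '[{"dx":0.05,"dy":0,"dz":-0.2,"turn":0,"jaw":1},{"dx":0.1,"dy":0,"dz":-0.4,"turn":0,"jaw":1},{"dx":0.1,"dy":0,"dz":-0.5,"turn":0,"jaw":1},{"dx":0.1,"dy":0,"dz":-0.58,"turn":0,"jaw":1},{"dx":0.1,"dy":0,"dz":-0.62,"turn":0,"jaw":1},{"dx":0.1,"dy":0,"dz":-0.63,"turn":0,"jaw":1},{"dx":0.1,"dy":0,"dz":-0.63,"turn":0,"jaw":1}]' 25
```

```text
t: 6.85
position: [0.6207, -0.0838, 0.0529]
tcp_rot: [0.811, 0.584, 0.0, 0.0]
contact_force: [-2.0, 0.9, 0.4]
opening: 0.438
grip_force: 25.4
t: 7.55
position: [0.6291, -0.0824, -0.0097]
tcp_rot: [0.811, 0.585, 0.0, 0.0]
contact_force: [-0.4, 0.7, -0.2]
opening: 0.438
grip_force: 25.4
```

```bash
python3 -m handwheel '[{"dx":0,"dy":0,"dz":-0.01,"turn":0,"jaw":-1},{"dx":0,"dy":0,"dz":-0.01,"turn":0,"jaw":-1},{"dx":0,"dy":0,"dz":-0.01,"turn":0,"jaw":-1},{"dx":0,"dy":0,"dz":-0.01,"turn":0,"jaw":-1},{"dx":0,"dy":0,"dz":0.3,"turn":0,"jaw":-1},{"dx":0,"dy":0,"dz":0.6,"turn":0,"jaw":-1},{"dx":0,"dy":0,"dz":1,"turn":0,"jaw":-1},{"dx":0,"dy":0,"dz":1,"turn":0,"jaw":-1}]' 25
for i in 1 2 3; do python3 -m handwheel '[{"dx":0.05,"dy":0.4,"dz":0,"turn":0.05,"jaw":-0.2},{"dx":0.1,"dy":0.8,"dz":0,"turn":0.112,"jaw":-0.2},{"dx":0.1,"dy":0.93,"dz":0,"turn":0.112,"jaw":-0.2},{"dx":0.1,"dy":0.93,"dz":0,"turn":0.112,"jaw":-0.2}]'; done
python3 - <<'E'
from fit import *
ims={n:arm.capture(n) for n in("top","scene")}
for n in ims: cv2.imwrite(f"pics/{n}2.png",ims[n])
s=arm.sense(); print(s["position"],s["tcp_rot"],s["opening"])
patches(ims,np.array([.512,.0106,-.047]),("red","blue","green","purple","yellow"))
t=ims["top"][150:320,120:460]; sc=ims["scene"][140:330,190:430]
cv2.imwrite("pics/v3.png",bright(np.vstack([cv2.resize(t,(560,280)),cv2.resize(sc,(405,320))[:, :].copy() if 0 else cv2.copyMakeBorder(cv2.resize(sc,(405,320)),0,0,0,155,0)]),1.8))
E
```

```text
t: 8.35
position: [0.6318, -0.0828, 0.0952]
tcp_rot: [0.811, 0.585, 0.003, 0.003]
contact_force: [1.1, -0.2, -0.2]
opening: 0.999
grip_force: 0.0
t: 8.75
position: [0.6388, 0.0124, 0.0894]
tcp_rot: [0.756, 0.655, -0.0, -0.0]
contact_force: [-0.9, -0.5, -0.6]
opening: 0.601
grip_force: 0.0
t: 9.15
position: [0.6488, 0.1043, 0.0894]
tcp_rot: [0.696, 0.718, -0.0, -0.0]
contact_force: [0.2, -1.1, 0.2]
opening: 0.599
grip_force: 0.0
t: 9.55
position: [0.6589, 0.1966, 0.0893]
tcp_rot: [0.631, 0.776, -0.0, -0.0]
contact_force: [-0.1, -1.2, -0.0]
opening: 0.602
grip_force: 0.0
[0.65899154 0.19477689 0.08956702] [ 6.31422200e-01  7.75439142e-01 -3.61881789e-04  1.11101008e-04] 0.6004125109790227
cassette both [ 0.5127  0.0098 -0.0407] res px [-0.27  0.65 -0.26  0.67 -0.14  0.57 -0.24  0.6  -0.03  0.48  0.4  -0.2
  0.41 -0.11  0.29 -0.12  0.33 -0.22  0.26 -0.05] [np.int64(259), np.int64(233), np.int64(139), np.int64(154), np.int64(298), np.int64(483), np.int64(349), np.int64(297), np.int64(274), np.int64(513)]
cassette top [ 0.5144  0.0093 -0.0433]
cassette scene [ 0.5121  0.0098 -0.0393]
```

View pics/v3.png

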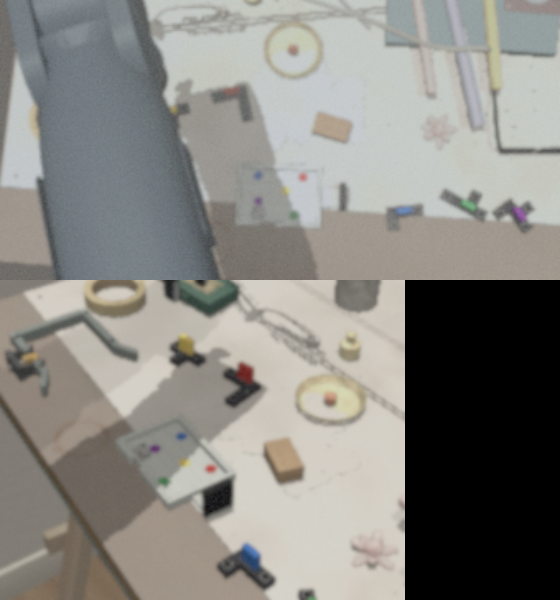

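```bash
python3 -m handwheel '[{"dx":0,"dy":0.01,"dz":-0.3,"turn":0,"jaw":-0.2},{"dx":0,"dy":0.01,"dz":-0.6,"turn":0,"jaw":-0.2},{"dx":0,"dy":0.01,"dz":-0.8,"turn":0,"jaw":-0.2},{"dx":0,"dy":0.01,"dz":-0.9,"turn":0,"jaw":-0.2},{"dx":0,"dy":0.01,"dz":-0.94,"turn":0,"jaw":-0.2},{"dx":0,"dy":0.01,"dz":-0.94,"turn":0,"jaw":-0.2}]' 40
python3 -m handwheel '[{"dx":0,"dy":0,"dz":0,"turn":0,"jaw":1},{"dx":0,"dy":0,"dz":0,"turn":0,"jaw":1},{"dx":0,"dy":0,"dz":0,"turn":0,"jaw":1},{"dx":0,"dy":0,"dz":0,"turn":0,"jaw":1},{"dx":0,"dy":0,"dz":0,"turn":0,"jaw":1},{"dx":0,"dy":0,"dz":0,"turn":0,"jaw":1},{"dx":0,"dy":0,"dz":0,"turn":0,"jaw":1},{"dx":0,"dy":0,"dz":0,"turn":0,"jaw":1}]' 40
python3 -c "
from rig import arm;s=arm.sense();print(s['position'],s['tcp_rot'],s['opening'],s['contact_force'],s['ft_torque'])"
```

```text
t: 10.25
position: [0.6592, 0.1969, -0.0039]
tcp_rot: [0.631, 0.776, 0.0, 0.0]
contact_force: [-0.1, -0.0, 0.1]
opening: 0.596
grip_force: 0.0
t: 11.05
position: [0.6592, 0.1978, -0.0037]
tcp_rot: [0.63, 0.776, 0.0, 0.0]
contact_force: [-0.5, -1.0, 5.9]
opening: 0.104
grip_force: 45.2
[ 0.65923855  0.19776433 -0.00371942] [6.30312462e-01 7.76341437e-01 3.37780445e-04 2.44261641e-04] 0.10376868816814072 [-0.49895149 -1.04282363  5.93920342] [-0.03685456  0.11112181 -0.03963446]
```

```bash
python3 -m handwheel '[{"dx":0,"dy":0,"dz":0.1,"turn":0,"jaw":1},{"dx":0,"dy":0,"dz":0.3,"turn":0,"jaw":1},{"dx":0,"dy":0,"dz":0.6,"turn":0,"jaw":1},{"dx":-0.15,"dy":-0.3,"dz":0.6,"turn":0,"jaw":1},{"dx":-0.3,"dy":-0.6,"dz":0.6,"turn":-0.05,"jaw":1},{"dx":-0.5,"dy":-0.9,"dz":0.6,"turn":-0.1,"jaw":1},{"dx":-0.7,"dy":-1,"dz":0.6,"turn":-0.157,"jaw":1}]' 40
python3 -m handwheel '[{"dx":-0.3,"dy":-0.3,"dz":0,"turn":0,"jaw":1},{"dx":-0.6,"dy":-0.6,"dz":0,"turn":0,"jaw":1},{"dx":-0.68,"dy":-0.9,"dz":0,"turn":0,"jaw":1},{"dx":-0.68,"dy":-0.99,"dz":0,"turn":0,"jaw":1},{"dx":-0.68,"dy":-0.99,"dz":0,"turn":0,"jaw":1},{"dx":-0.68,"dy":-0.99,"dz":0,"turn":0,"jaw":1}]' 40
python3 - <<'E'
from fit import *
ims={n:arm.capture(n) for n in("top","scene")}
for n in ims: cv2.imwrite(f"pics/{n}3.png",ims[n])
s=arm.sense(); print(s["position"],s["tcp_rot"],s["opening"],s["grip_force"])
for z in(.056,.060,.064): print(z,fit({"scene":ims["scene"]},"yellow",np.array([.5127,-.0014,-.04]),z))
a=ims["scene"][170:300,230:400]; cv2.imwrite("pics/v4.png",bright(cv2.resize(a,None,fx=4,fy=4,interpolation=cv2.INTER_CUBIC),1.8))
E
```

```text
t: 11.75
position: [0.5882, 0.0953, 0.0563]
tcp_rot: [0.723, 0.691, -0.0, 0.0]
contact_force: [0.5, -0.2, -0.3]
opening: 0.104
grip_force: 44.4
t: 12.35
position: [0.5215, -0.0009, 0.056]
tcp_rot: [0.721, 0.693, 0.0, 0.0]
contact_force: [0.5, 0.8, -1.0]
opening: 0.1
grip_force: 44.4
[ 5.21387940e-01 -4.65902273e-04  5.57108464e-02] [ 7.20703875e-01  6.93243040e-01  1.03924623e-04 -3.95288609e-05] 0.10059399243517998 44.36176836490631
0.056 (array([ 0.51388793,  0.00494318, -0.09195635]), np.float64(0.5675455927848816))
0.06 (array([ 0.51168551,  0.0006836 , -0.0827422 ]), np.float64(0.5690706372261047))
0.064 (array([ 0.50946306, -0.00250424, -0.11086194]), np.float64(0.5734648108482361))
```

View pics/v4.png

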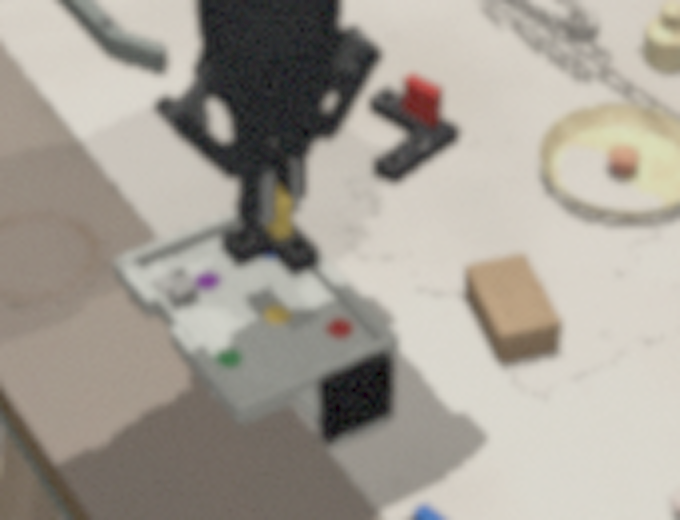

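```bash
python3 -m handwheel '[{"dx":0,"dy":-0.01,"dz":-0.2,"turn":0,"jaw":1},{"dx":0,"dy":-0.01,"dz":-0.4,"turn":0,"jaw":1},{"dx":0,"dy":-0.01,"dz":-0.48,"turn":0,"jaw":1},{"dx":0,"dy":-0.01,"dz":-0.52,"turn":0,"jaw":1},{"dx":0,"dy":-0.01,"dz":-0.54,"turn":0,"jaw":1},{"dx":0,"dy":-0.01,"dz":-0.55,"turn":0,"jaw":1},{"dx":0,"dy":-0.01,"dz":-0.55,"turn":0,"jaw":1}]' 40
python3 -m handwheel '[{"dx":0,"dy":0,"dz":0,"turn":0,"jaw":0.5},{"dx":0,"dy":0,"dz":0,"turn":0,"jaw":0.4},{"dx":0,"dy":0,"dz":0,"turn":0,"jaw":0.4},{"dx":0,"dy":0,"dz":0,"turn":0,"jaw":0.4},{"dx":0,"dy":0,"dz":0.2,"turn":0,"jaw":0.4},{"dx":0,"dy":0,"dz":0.5,"turn":0,"jaw":0.4},{"dx":0,"dy":0,"dz":1,"turn":0,"jaw":0.4},{"dx":0,"dy":0,"dz":1,"turn":0,"jaw":0.4}]' 40
```

```text
t: 13.15
position: [0.5213, -0.0023, 0.0012]
tcp_rot: [0.721, 0.693, 0.0, 0.0]
contact_force: [-0.5, 0.6, 0.1]
opening: 0.101
grip_force: 44.3
t: 13.95
position: [0.524, -0.0024, 0.1064]
tcp_rot: [0.721, 0.693, 0.003, 0.003]
contact_force: [2.4, 0.1, -0.6]
opening: 0.301
grip_force: 0.0
```

```bash
for i in 1 2; do python3 -m handwheel '[{"dx":-0.1,"dy":-0.4,"dz":0,"turn":0.02,"jaw":-0.2},{"dx":-0.19,"dy":-0.8,"dz":0,"turn":0.042,"jaw":-0.2},{"dx":-0.19,"dy":-0.99,"dz":0,"turn":0.042,"jaw":-0.2},{"dx":-0.19,"dy":-0.99,"dz":0,"turn":0.042,"jaw":-0.2}]'; done
cat > m1.py <<'E'
import sys
from fit import *
tag=sys.argv[1]; names=sys.argv[2].split(",") if sys.argv[2] else []
ims={n:arm.capture(n) for n in("top","scene")}
for n in ims: cv2.imwrite(f"pics/{n}{tag}.png",ims[n])
s=arm.sense(); print(s["position"],s["tcp_rot"])
c0=np.array([.5129,.0096,-.041])
free=[k for k in SEAT if k not in names]
c=patches(ims,c0,free) if len(free)>1 else c0
P0=dict(yellow=(0,-11),red=(11,-33),blue=(22,33),green=(-22,-22),purple=(-11,33))
for k in names:
    o=tf(c,[P0[k]+(0,)])[0]; r=fitall(ims,k,(o[0],o[1],c[2]),.004)
    for q in r: print("  seat err",q,np.round((tf(r[q],[S[k][1]+(0,)])-tf(c,[SEAT[k]+(0,)]))[0,:2],4),round(r[q][2]-c[2],3))
E
python3 m1.py 4 yellow
python3 - <<'E'
from h import *
t=cv2.imread("pics/top4.png")[190:310,220:400]; s=cv2.imread("pics/scene4.png")[200:340,230:410]
cv2.imwrite("pics/v5.png",bright(np.vstack([cv2.resize(t,(450,300)),cv2.resize(s,(386,300)) if 0 else cv2.copyMakeBorder(cv2.resize(s,(386,300)),0,0,0,64,0)]),1.6))
E
```

```text
t: 14.35
position: [0.5017, -0.1035, 0.1009]
tcp_rot: [0.699, 0.715, -0.0, 0.0]
contact_force: [0.4, -0.3, -0.1]
opening: 0.603
grip_force: 0.0
t: 14.75
position: [0.4829, -0.2019, 0.1007]
tcp_rot: [0.675, 0.738, -0.0, 0.0]
contact_force: [0.6, 0.5, 0.5]
opening: 0.6
grip_force: 0.0
[ 0.48303365 -0.19981979  0.10058913] [ 6.73987584e-01  7.38742641e-01  1.24071071e-04 -1.78571710e-04]
cassette both [ 0.5133  0.0099 -0.0365] res px [-0.38  0.4  -0.33  0.46 -0.21  0.33 -0.15  0.53  0.03  0.88  0.48 -0.41
  0.63 -0.43] [np.int64(274), np.int64(305), np.int64(160), np.int64(178), np.int64(188), np.int64(306), np.int64(264)]
cassette top [ 0.5145  0.0092 -0.0425]
cassette scene [ 0.5128  0.0103 -0.0355]
yellow both [ 0.513  -0.0029 -0.0516] 0.811
yellow top [ 0.5134 -0.0029 -0.0572] 0.241
yellow scene [ 0.5106 -0.0016 -0.0833] 0.524
  seat err both [ 0.0001 -0.002 ] -0.015
  seat err top [ 0.0004 -0.002 ] -0.021
  seat err scene [-0.0024 -0.0009] -0.047
```

View pics/v5.png

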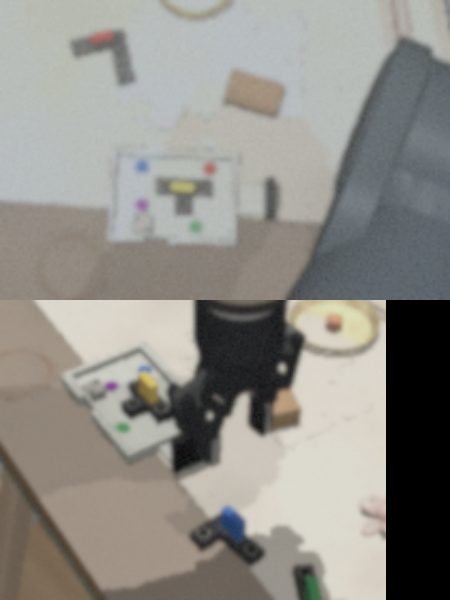

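```bash
python3 -m handwheel '[{"dx":0,"dy":0,"dz":-0.3,"turn":0,"jaw":-0.2},{"dx":0,"dy":0,"dz":-0.6,"turn":0,"jaw":-0.2},{"dx":0,"dy":0,"dz":-0.8,"turn":0,"jaw":-0.2},{"dx":0,"dy":0,"dz":-0.9,"turn":0,"jaw":-0.2},{"dx":0,"dy":0,"dz":-1,"turn":0,"jaw":-0.2},{"dx":0,"dy":0,"dz":-1,"turn":0,"jaw":-0.2}]' 50
python3 -m handwheel '[{"dx":0,"dy":0,"dz":-0.03,"turn":0,"jaw":0},{"dx":0,"dy":0,"dz":-0.03,"turn":0,"jaw":1},{"dx":0,"dy":0,"dz":-0.03,"turn":0,"jaw":1},{"dx":0,"dy":0,"dz":-0.03,"turn":0,"jaw":1},{"dx":0,"dy":0,"dz":-0.03,"turn":0,"jaw":1},{"dx":0,"dy":0,"dz":-0.03,"turn":0,"jaw":1},{"dx":0,"dy":0,"dz":-0.03,"turn":0,"jaw":1}]' 50
python3 -c "
from fit import *
s=arm.sense();print(s['position'],s['tcp_rot'],s['opening'],s['contact_force'])
C=(.5137,.0098,-.042)
for k in SEAT: print(k,np.round(tf(C,[SEAT[k]+(42,)])[0],4))"
```

```text
t: 15.45
position: [0.4827, -0.1997, 0.0002]
tcp_rot: [0.674, 0.739, -0.0, -0.0]
contact_force: [0.6, 0.5, -0.1]
opening: 0.604
grip_force: 0.0
t: 16.15
position: [0.4834, -0.2006, -0.0016]
tcp_rot: [0.674, 0.739, 0.0, 0.001]
contact_force: [-0.8, 1.4, 6.1]
opening: 0.097
grip_force: 49.8
[ 0.48341982 -0.20058007 -0.00159515] [6.73823459e-01 7.38892135e-01 2.53806032e-04 5.42896173e-04] 0.09733382288997319 [-0.78329151  1.36203793  6.12731007]
red [ 0.545  -0.0312  0.042 ]
blue [0.5482 0.0458 0.042 ]
yellow [ 0.522  -0.0016  0.042 ]
green [ 0.4796 -0.0152  0.042 ]
purple [0.5042 0.0454 0.042 ]
```

```bash
python3 -m handwheel '[{"dx":0,"dy":0,"dz":0.1,"turn":0,"jaw":1},{"dx":0,"dy":0,"dz":0.3,"turn":0,"jaw":1},{"dx":0,"dy":0,"dz":0.7,"turn":0,"jaw":1},{"dx":0.15,"dy":0.3,"dz":0.7,"turn":-0.02,"jaw":1},{"dx":0.3,"dy":0.6,"dz":0.7,"turn":-0.04,"jaw":1},{"dx":0.45,"dy":0.9,"dz":0.7,"turn":-0.06,"jaw":1},{"dx":0.65,"dy":1,"dz":0.7,"turn":-0.085,"jaw":1},{"dx":0.65,"dy":1,"dz":0.7,"turn":-0.085,"jaw":1}]' 50
python3 -m handwheel '[{"dx":0,"dy":0.3,"dz":0,"turn":0,"jaw":1},{"dx":0,"dy":0.6,"dz":0,"turn":0,"jaw":1},{"dx":0,"dy":0.9,"dz":0,"turn":0,"jaw":1},{"dx":0,"dy":1,"dz":0,"turn":0,"jaw":1}]' 50
python3 -m handwheel '[{"dx":0,"dy":0.3,"dz":0,"turn":0,"jaw":1},{"dx":0,"dy":0.47,"dz":0,"turn":0,"jaw":1},{"dx":0,"dy":0.47,"dz":0,"turn":0,"jaw":1},{"dx":0,"dy":0.47,"dz":0,"turn":0,"jaw":1},{"dx":0,"dy":0.47,"dz":0,"turn":0,"jaw":1}]' 50
python3 -c "
from rig import arm;s=arm.sense();print(s['position'],s['tcp_rot'],s['opening'],s['contact_force'])"
```

```text
t: 16.95
position: [0.5499, -0.0988, 0.0685]
tcp_rot: [0.721, 0.693, 0.001, 0.001]
contact_force: [-0.5, -0.0, -0.9]
opening: 0.099
grip_force: 49.0
t: 17.35
position: [0.5476, 0.0014, 0.0683]
tcp_rot: [0.721, 0.693, 0.0, -0.0]
contact_force: [0.1, -0.2, -0.5]
opening: 0.101
grip_force: 49.0
t: 17.85
position: [0.5479, 0.0456, 0.0679]
tcp_rot: [0.722, 0.692, -0.0, 0.0]
contact_force: [-0.2, -0.0, -0.9]
opening: 0.099
grip_force: 49.0
[0.54791188 0.04557326 0.0678904 ] [ 7.21871529e-01  6.92027079e-01 -5.69325878e-05  1.17025590e-04] 0.09901094320998287 [-0.17631487 -0.01802829 -0.92435602]
```

```bash
python3 -m handwheel '[{"dx":0,"dy":0,"dz":-0.2,"turn":0,"jaw":1},{"dx":0,"dy":0,"dz":-0.4,"turn":0,"jaw":1},{"dx":0,"dy":0,"dz":-0.48,"turn":0,"jaw":1},{"dx":0,"dy":0,"dz":-0.5,"turn":0,"jaw":1},{"dx":0,"dy":0,"dz":-0.54,"turn":0,"jaw":1},{"dx":0,"dy":0,"dz":-0.56,"turn":0,"jaw":1},{"dx":0,"dy":0,"dz":-0.56,"turn":0,"jaw":1}]' 50
python3 -m handwheel '[{"dx":0,"dy":0,"dz":-0.03,"turn":0,"jaw":1},{"dx":0,"dy":0,"dz":-0.06,"turn":0,"jaw":1},{"dx":0,"dy":0,"dz":-0.09,"turn":0,"jaw":1},{"dx":0,"dy":0,"dz":-0.09,"turn":0,"jaw":1}]' 50
```

```text
t: 18.55
position: [0.5481, 0.0466, 0.012]
tcp_rot: [0.722, 0.692, 0.0, 0.0]
contact_force: [-0.7, 0.3, -0.8]
opening: 0.101
grip_force: 49.0
t: 18.95
position: [0.5479, 0.0467, 0.0025]
tcp_rot: [0.722, 0.692, 0.0, -0.0]
contact_force: [0.3, 0.3, -0.8]
opening: 0.099
grip_force: 49.0
```

```bash
python3 -m handwheel '[{"dx":0,"dy":0,"dz":0,"turn":0,"jaw":0.5},{"dx":0,"dy":0,"dz":0,"turn":0,"jaw":0.4},{"dx":0,"dy":0,"dz":0,"turn":0,"jaw":0.4},{"dx":0,"dy":0,"dz":0,"turn":0,"jaw":0.4},{"dx":0,"dy":0,"dz":0.2,"turn":0,"jaw":0.4},{"dx":0,"dy":0,"dz":0.5,"turn":0,"jaw":0.4},{"dx":0,"dy":0,"dz":1,"turn":0,"jaw":0.4},{"dx":0,"dy":0,"dz":1,"turn":0,"jaw":0.4}]' 50
for i in 1 2 3 4; do python3 -m handwheel '[{"dx":-0.07,"dy":-0.4,"dz":0,"turn":-0.038,"jaw":-0.2},{"dx":-0.138,"dy":-0.8,"dz":0,"turn":-0.076,"jaw":-0.2},{"dx":-0.138,"dy":-0.892,"dz":0,"turn":-0.076,"jaw":-0.2},{"dx":-0.138,"dy":-0.892,"dz":0,"turn":-0.076,"jaw":-0.2}]'|grep pos; done
python3 m1.py 5 yellow,blue
```

```text
t: 19.75
position: [0.551, 0.0469, 0.1086]
tcp_rot: [0.722, 0.692, 0.003, 0.003]
contact_force: [1.5, -0.7, -1.2]
opening: 0.296
grip_force: 0.0
position: [0.5341, -0.0437, 0.1028]
position: [0.5206, -0.1319, 0.1026]
position: [0.507, -0.2205, 0.1026]
position: [0.4934, -0.3095, 0.1025]
[ 0.49333508 -0.30825067  0.10256611] [ 8.64248195e-01  5.03065507e-01  1.06030664e-04 -3.77287700e-04]
cassette both [ 0.5126  0.0096 -0.038 ] res px [-0.21  0.62 -0.08  0.53 -0.17  0.73  0.52 -0.16  0.15 -0.21  0.36 -0.15] [np.int64(262), np.int64(160), np.int64(207), np.int64(484), np.int64(287), np.int64(260)]
cassette top [ 0.5144  0.0091 -0.0434]
cassette scene [ 0.5119  0.0096 -0.0353]
yellow both [ 0.5128 -0.0028 -0.0329] 0.952
yellow top [ 0.5133 -0.0031 -0.0187] 0.357
yellow scene [ 0.5115 -0.0028 -0.0681] 0.563
  seat err both [ 0.0006 -0.0013] 0.005
  seat err top [ 0.0011 -0.0015] 0.019
  seat err scene [-0.0007 -0.0017] -0.03
blue both [ 0.5381  0.0417 -0.0338] 0.774
blue top [ 0.5384  0.0415 -0.0416] 0.27
blue scene [ 0.5358  0.0416 -0.0109] 0.467
  seat err both [0.0023 0.    ] 0.004
  seat err top [ 0.0025 -0.0002] -0.004
  seat err scene [-0.0001  0.0002] 0.027
```

```bash
python3 -m handwheel '[{"dx":0,"dy":0,"dz":-0.3,"turn":0,"jaw":-0.2},{"dx":0,"dy":0,"dz":-0.6,"turn":0,"jaw":-0.2},{"dx":0,"dy":0,"dz":-0.8,"turn":0,"jaw":-0.2},{"dx":0,"dy":0,"dz":-0.9,"turn":0,"jaw":-0.2},{"dx":0,"dy":0,"dz":-1,"turn":0,"jaw":-0.2},{"dx":0,"dy":0,"dz":-1,"turn":0,"jaw":-0.2}]' 50
python3 -m handwheel '[{"dx":0,"dy":0,"dz":-0.05,"turn":0,"jaw":0},{"dx":0,"dy":0,"dz":-0.05,"turn":0,"jaw":1},{"dx":0,"dy":0,"dz":-0.05,"turn":0,"jaw":1},{"dx":0,"dy":0,"dz":-0.05,"turn":0,"jaw":1},{"dx":0,"dy":0,"dz":-0.05,"turn":0,"jaw":1},{"dx":0,"dy":0,"dz":-0.05,"turn":0,"jaw":1},{"dx":0,"dy":0,"dz":-0.05,"turn":0,"jaw":1}]' 50
python3 -c "
from rig import arm;s=arm.sense();print(s['position'],s['tcp_rot'],s['opening'],s['contact_force'])"
```

```text
t: 22.05
position: [0.4927, -0.3093, 0.0022]
tcp_rot: [0.865, 0.502, -0.0, -0.0]
contact_force: [-0.9, 0.4, -0.0]
opening: 0.601
grip_force: 0.0
t: 22.75
position: [0.4931, -0.3104, -0.0018]
tcp_rot: [0.865, 0.502, 0.0, 0.0]
contact_force: [-1.4, 0.7, 6.3]
opening: 0.101
grip_force: 51.0
[ 0.49305144 -0.31041353 -0.00177987] [8.64865797e-01 5.02002946e-01 2.00378059e-04 3.93809073e-04] 0.10139603210149914 [-1.35791231  0.66877672  6.2789197 ]
```

```bash
python3 -m handwheel '[{"dx":0,"dy":0,"dz":0.1,"turn":0,"jaw":1},{"dx":0,"dy":0,"dz":0.3,"turn":0,"jaw":1},{"dx":0,"dy":0,"dz":0.7,"turn":0,"jaw":1},{"dx":0,"dy":0.3,"dz":0.7,"turn":0.05,"jaw":1},{"dx":-0.05,"dy":0.6,"dz":0.7,"turn":0.1,"jaw":1},{"dx":-0.1,"dy":0.9,"dz":0.7,"turn":0.15,"jaw":1},{"dx":-0.137,"dy":1,"dz":0.7,"turn":0.2,"jaw":1},{"dx":-0.137,"dy":1,"dz":0.7,"turn":0.2,"jaw":1}]' 50
python3 -m handwheel '[{"dx":0,"dy":0.3,"dz":0,"turn":0.05,"jaw":1},{"dx":0,"dy":0.6,"dz":0,"turn":0.1,"jaw":1},{"dx":0,"dy":0.9,"dz":0,"turn":0.103,"jaw":1},{"dx":0,"dy":1,"dz":0,"turn":0.103,"jaw":1}]' 50
python3 -m handwheel '[{"dx":0,"dy":0.3,"dz":0,"turn":0,"jaw":1},{"dx":0,"dy":0.6,"dz":0,"turn":0,"jaw":1},{"dx":0,"dy":0.9,"dz":0,"turn":0,"jaw":1},{"dx":0,"dy":0.951,"dz":0,"turn":0,"jaw":1},{"dx":0,"dy":0.951,"dz":0,"turn":0,"jaw":1},{"dx":0,"dy":0.951,"dz":0,"turn":0,"jaw":1}]' 50
python3 -m handwheel '[{"dx":0,"dy":0,"dz":-0.2,"turn":0,"jaw":1},{"dx":0,"dy":0,"dz":-0.4,"turn":0,"jaw":1},{"dx":0,"dy":0,"dz":-0.48,"turn":0,"jaw":1},{"dx":0,"dy":0,"dz":-0.48,"turn":0,"jaw":1}]' 50
python3 -c "
from rig import arm;s=arm.sense();print(s['position'],s['tcp_rot'],s['opening'],s['contact_force'])"
```

```text
t: 23.55
position: [0.4787, -0.209, 0.0684]
tcp_rot: [0.775, 0.632, 0.0, 0.0]
contact_force: [0.5, -0.3, 0.3]
opening: 0.099
grip_force: 50.1
t: 23.95
position: [0.4793, -0.1088, 0.0681]
tcp_rot: [0.722, 0.691, 0.0, 0.0]
contact_force: [1.2, -1.2, -1.0]
opening: 0.103
grip_force: 50.1
t: 24.55
position: [0.4794, -0.0161, 0.0679]
tcp_rot: [0.723, 0.691, -0.0, 0.0]
contact_force: [-0.4, -0.3, -0.8]
opening: 0.099
grip_force: 50.1
t: 24.95
position: [0.4783, -0.0159, 0.019]
tcp_rot: [0.723, 0.691, -0.001, -0.001]
contact_force: [-0.4, 0.0, -0.9]
opening: 0.098
grip_force: 50.1
[ 0.47829382 -0.01587009  0.01896375] [ 7.22612071e-01  6.91253135e-01 -7.03154107e-04 -6.35703491e-04] 0.09833251013333205 [-0.37115799  0.01688992 -0.8913722 ]
```

```bash
python3 -m handwheel '[{"dx":0,"dy":0.005,"dz":-0.05,"turn":0,"jaw":1},{"dx":0,"dy":0.005,"dz":-0.07,"turn":0,"jaw":1},{"dx":0,"dy":0.005,"dz":-0.09,"turn":0,"jaw":1},{"dx":0,"dy":0.005,"dz":-0.09,"turn":0,"jaw":1}]' 50
python3 -m handwheel '[{"dx":0,"dy":0,"dz":-0.03,"turn":0,"jaw":1},{"dx":0,"dy":0,"dz":-0.05,"turn":0,"jaw":1},{"dx":0,"dy":0,"dz":-0.07,"turn":0,"jaw":1},{"dx":0,"dy":0,"dz":-0.075,"turn":0,"jaw":1},{"dx":0,"dy":0,"dz":-0.075,"turn":0,"jaw":1}]' 50
```

```text
t: 25.35
position: [0.4791, -0.0146, 0.0108]
tcp_rot: [0.722, 0.692, 0.0, 0.0]
contact_force: [-1.2, 0.4, -0.8]
opening: 0.098
grip_force: 50.1
t: 25.85
position: [0.479, -0.0146, 0.0031]
tcp_rot: [0.722, 0.692, -0.0, -0.0]
contact_force: [-0.5, 0.2, -0.3]
opening: 0.104
grip_force: 50.1
```

```bash
python3 -m handwheel '[{"dx":0,"dy":0,"dz":0,"turn":0,"jaw":0.5},{"dx":0,"dy":0,"dz":0,"turn":0,"jaw":0.4},{"dx":0,"dy":0,"dz":0,"turn":0,"jaw":0.4},{"dx":0,"dy":0,"dz":0,"turn":0,"jaw":0.4},{"dx":0,"dy":0,"dz":0.2,"turn":0,"jaw":0.4},{"dx":0,"dy":0,"dz":0.5,"turn":0,"jaw":0.4},{"dx":0,"dy":0,"dz":1,"turn":0,"jaw":0.4},{"dx":0,"dy":0,"dz":1,"turn":0,"jaw":0.4}]' 50
for i in 1 2 3 4; do python3 -m handwheel '[{"dx":0,"dy":-0.4,"dz":0,"turn":-0.07,"jaw":-0.2},{"dx":-0.005,"dy":-0.8,"dz":0,"turn":-0.145,"jaw":-0.2},{"dx":-0.005,"dy":-0.957,"dz":0,"turn":-0.145,"jaw":-0.2},{"dx":-0.005,"dy":-0.957,"dz":0,"turn":-0.145,"jaw":-0.2}]'|grep pos; done
cat >> m1.py <<'E'
for a in sys.argv[3:]:
    k,x,y,t=a.split(","); fitall(ims,k,(float(x),float(y),float(t)))
E
python3 m1.py 6 green purple,.4756,-.399,-.95 red,.6684,.0915,.217
```

```text
t: 26.65
position: [0.482, -0.0147, 0.1086]
tcp_rot: [0.722, 0.692, 0.003, 0.003]
contact_force: [1.1, 0.2, -1.7]
opening: 0.302
grip_force: 0.0
position: [0.4784, -0.1121, 0.103]
position: [0.478, -0.2068, 0.103]
position: [0.4777, -0.3019, 0.1029]
position: [0.4774, -0.3971, 0.1028]
[ 0.47746843 -0.39546601  0.10303706] [ 9.52398794e-01  3.04854513e-01  6.96518484e-08 -5.12650780e-04]
cassette both [ 0.5165  0.0148 -0.0406] res px [-2.   -0.69 -1.24  0.68 -1.69  0.16 -2.03 -0.78  0.66 -2.94  0.47  6.04
 -0.    5.36  0.86 -3.08] [np.int64(263), np.int64(680), np.int64(755), np.int64(211), np.int64(476), np.int64(1014), np.int64(1397), np.int64(285)]
cassette top [ 0.516   0.0099 -0.0477]
cassette scene [ 0.5176  0.0177 -0.0377]
green both [ 0.4918 -0.0092 -0.0559] 1.212
green top [ 0.4913 -0.0106 -0.0471] 0.517
green scene [ 0.4935 -0.0047 -0.0682] 0.609
  seat err both [-0.0019 -0.0027] -0.015
  seat err top [-0.0024 -0.0042] -0.006
  seat err scene [-0.0003  0.002 ] -0.028
purple both [ 0.4749 -0.3992 -0.9695] 1.298
purple top [ 0.4761 -0.3986 -1.0097] 0.824
purple scene [ 0.4744 -0.3995 -0.9555] 0.457
red both [0.6692 0.0916 0.2214] 0.418
red top [0.6699 0.0913 0.2152] 0.196
red scene [0.6671 0.092  0.2101] 0.178
```

```bash
python3 -m handwheel '[{"dx":0,"dy":0,"dz":-0.3,"turn":0,"jaw":-0.2},{"dx":0,"dy":0,"dz":-0.6,"turn":0,"jaw":-0.2},{"dx":0,"dy":0,"dz":-0.8,"turn":0,"jaw":-0.2},{"dx":0,"dy":0,"dz":-0.9,"turn":0,"jaw":-0.2},{"dx":0,"dy":0,"dz":-1,"turn":0,"jaw":-0.2},{"dx":0,"dy":0,"dz":-1,"turn":0,"jaw":-0.2}]' 50
python3 -m handwheel '[{"dx":0,"dy":0,"dz":-0.055,"turn":0,"jaw":0},{"dx":0,"dy":0,"dz":-0.055,"turn":0,"jaw":1},{"dx":0,"dy":0,"dz":-0.055,"turn":0,"jaw":1},{"dx":0,"dy":0,"dz":-0.055,"turn":0,"jaw":1},{"dx":0,"dy":0,"dz":-0.055,"turn":0,"jaw":1},{"dx":0,"dy":0,"dz":-0.055,"turn":0,"jaw":1},{"dx":0,"dy":0,"dz":-0.055,"turn":0,"jaw":1}]' 50
python3 -c "
from fit import *
s=arm.sense();print(s['position'],s['tcp_rot'],s['opening'],s['contact_force'])
ims={n:cv2.imread(f'pics/{n}6.png') for n in('top','scene')}
patches(ims,np.array([.5129,.0096,-.041]),('red','purple'))
fitall(ims,'blue',(.5375,.0415,-.04),.004);fitall(ims,'yellow',(.5128,-.0025,-.04),.004)"
```

```text
t: 28.95
position: [0.477, -0.3964, 0.0028]
tcp_rot: [0.953, 0.304, -0.0, -0.0]
contact_force: [0.1, 0.7, 1.2]
opening: 0.597
grip_force: 0.0
t: 29.65
position: [0.4773, -0.3977, -0.0017]
tcp_rot: [0.953, 0.303, 0.0, 0.0]
contact_force: [-0.7, 1.0, 6.4]
opening: 0.102
grip_force: 49.6
[ 0.47731144 -0.39771015 -0.00169948] [9.52836870e-01 3.03482566e-01 2.59123804e-04 4.05793389e-04] 0.1015030387194612 [-0.73382538  0.96709476  6.41311058]
cassette both [ 0.5124  0.0095 -0.036 ] res px [-0.2   0.69 -0.17  0.74  0.44 -0.14  0.35 -0.26] [np.int64(263), np.int64(211), np.int64(476), np.int64(285)]
cassette top [ 0.5144  0.009  -0.0379]
cassette scene [ 0.5116  0.0095 -0.035 ]
blue both [ 0.5381  0.0415 -0.0307] 0.772
blue top [ 0.5384  0.0413 -0.0435] 0.268
blue scene [0.5362 0.0419 0.0038] 0.47
yellow both [ 0.5129 -0.003  -0.0533] 1.449
yellow top [ 0.5133 -0.0031 -0.04  ] 0.63
yellow scene [ 0.4991 -0.0128  0.2957] 0.748
```

```bash
python3 -m handwheel '[{"dx":0,"dy":0,"dz":0.1,"turn":0,"jaw":1},{"dx":0,"dy":0,"dz":0.3,"turn":0,"jaw":1},{"dx":0,"dy":0,"dz":0.7,"turn":0,"jaw":1},{"dx":0,"dy":0.3,"dz":0.7,"turn":0.05,"jaw":1},{"dx":0.1,"dy":0.6,"dz":0.7,"turn":0.1,"jaw":1},{"dx":0.2,"dy":0.9,"dz":0.7,"turn":0.15,"jaw":1},{"dx":0.266,"dy":1,"dz":0.7,"turn":0.2,"jaw":1},{"dx":0.266,"dy":1,"dz":0.7,"turn":0.2,"jaw":1}]' 50|grep -E "pos|open|rot"
for i in 1 2 3; do python3 -m handwheel '[{"dx":0,"dy":0.3,"dz":0,"turn":0.05,"jaw":1},{"dx":0,"dy":0.6,"dz":0,"turn":0.1,"jaw":1},{"dx":0,"dy":0.9,"dz":0,"turn":0.127,"jaw":1},{"dx":0,"dy":1,"dz":0,"turn":0.127,"jaw":1}]' 50|grep -E "pos|open|rot"; done
python3 -m handwheel '[{"dx":0,"dy":0.2,"dz":0,"turn":0,"jaw":1},{"dx":0,"dy":0.43,"dz":0,"turn":0,"jaw":1},{"dx":0,"dy":0.43,"dz":0,"turn":0,"jaw":1},{"dx":0,"dy":0.43,"dz":0,"turn":0,"jaw":1},{"dx":0,"dy":0.43,"dz":-0.2,"turn":0,"jaw":1},{"dx":0,"dy":0.43,"dz":-0.4,"turn":0,"jaw":1},{"dx":0,"dy":0.43,"dz":-0.48,"turn":0,"jaw":1},{"dx":0,"dy":0.43,"dz":-0.48,"turn":0,"jaw":1}]' 50
```

```text
position: [0.5044, -0.296, 0.0684]
tcp_rot: [0.893, 0.451, 0.0, 0.0]
opening: 0.099
position: [0.5033, -0.196, 0.0681]
tcp_rot: [0.844, 0.536, 0.0, -0.0]
opening: 0.103
position: [0.5036, -0.0962, 0.068]
tcp_rot: [0.787, 0.617, 0.0, -0.0]
opening: 0.104
position: [0.5039, 0.0037, 0.068]
tcp_rot: [0.722, 0.692, 0.0, 0.0]
opening: 0.106
t: 32.45
position: [0.503, 0.0446, 0.019]
tcp_rot: [0.722, 0.692, -0.001, -0.001]
contact_force: [0.6, 0.3, 0.2]
opening: 0.1
grip_force: 49.0
```

```bash
python3 -m handwheel '[{"dx":0,"dy":0,"dz":-0.05,"turn":0,"jaw":1},{"dx":0,"dy":0,"dz":-0.07,"turn":0,"jaw":1},{"dx":0,"dy":0,"dz":-0.09,"turn":0,"jaw":1},{"dx":0,"dy":0,"dz":-0.09,"turn":0,"jaw":1}]' 50
python3 -m handwheel '[{"dx":0,"dy":0,"dz":-0.03,"turn":0,"jaw":1},{"dx":0,"dy":0,"dz":-0.05,"turn":0,"jaw":1},{"dx":0,"dy":0,"dz":-0.07,"turn":0,"jaw":1},{"dx":0,"dy":0,"dz":-0.075,"turn":0,"jaw":1},{"dx":0,"dy":0,"dz":-0.075,"turn":0,"jaw":1}]' 50
```

```text
t: 32.85
position: [0.5037, 0.0456, 0.0108]
tcp_rot: [0.722, 0.692, 0.0, 0.0]
contact_force: [0.1, -0.6, -1.5]
opening: 0.103
grip_force: 49.0
t: 33.35
position: [0.5035, 0.0456, 0.0031]
tcp_rot: [0.722, 0.692, -0.0, -0.0]
contact_force: [-0.5, -0.6, -0.7]
opening: 0.097
grip_force: 49.0
```

```bash
python3 -m handwheel '[{"dx":0,"dy":0,"dz":0,"turn":0,"jaw":0.5},{"dx":0,"dy":0,"dz":0,"turn":0,"jaw":0.4},{"dx":0,"dy":0,"dz":0,"turn":0,"jaw":0.4},{"dx":0,"dy":0,"dz":0,"turn":0,"jaw":0.4},{"dx":0,"dy":0,"dz":0.2,"turn":0,"jaw":0.4},{"dx":0,"dy":0,"dz":0.5,"turn":0,"jaw":0.4},{"dx":0,"dy":0,"dz":1,"turn":0,"jaw":0.4},{"dx":0,"dy":0,"dz":1,"turn":0,"jaw":0.4}]' 50 | grep pos
for i in 1 2; do python3 -m handwheel '[{"dx":0.4,"dy":0.1,"dz":0,"turn":0.04,"jaw":-0.2},{"dx":0.8,"dy":0.2,"dz":0,"turn":0.083,"jaw":-0.2},{"dx":0.94,"dy":0.222,"dz":0,"turn":0.083,"jaw":-0.2},{"dx":0.94,"dy":0.222,"dz":0,"turn":0.083,"jaw":-0.2}]'|grep pos; done
python3 - <<'E'
from fit import *
s=arm.sense(); print(s["position"],s["tcp_rot"])
print(fit({"scene":arm.capture("scene")},"red",np.array((.667,.092,.21))))
E
```

```text
position: [0.5067, 0.0459, 0.1088]
position: [0.599, 0.0682, 0.1025]
position: [0.6922, 0.0902, 0.1023]
[0.69216662 0.09015329 0.10232571] [ 6.25483548e-01  7.80237279e-01 -2.53195309e-04 -2.36053304e-04]
(array([0.6673047 , 0.09069478, 0.21876819]), np.float64(0.29995596408843994))
```

Red is still where measured; grasp it.

```bash
python3 -m handwheel '[{"dx":0,"dy":0,"dz":-0.3,"turn":0,"jaw":-0.2},{"dx":0,"dy":0,"dz":-0.6,"turn":0,"jaw":-0.2},{"dx":0,"dy":0,"dz":-0.8,"turn":0,"jaw":-0.2},{"dx":0,"dy":0,"dz":-0.9,"turn":0,"jaw":-0.2},{"dx":0,"dy":0,"dz":-1,"turn":0,"jaw":-0.2},{"dx":0,"dy":0,"dz":-1,"turn":0,"jaw":-0.2}]' 50
python3 -m handwheel '[{"dx":0,"dy":0,"dz":-0.05,"turn":0,"jaw":0},{"dx":0,"dy":0,"dz":-0.05,"turn":0,"jaw":1},{"dx":0,"dy":0,"dz":-0.05,"turn":0,"jaw":1},{"dx":0,"dy":0,"dz":-0.05,"turn":0,"jaw":1},{"dx":0,"dy":0,"dz":-0.05,"turn":0,"jaw":1},{"dx":0,"dy":0,"dz":-0.05,"turn":0,"jaw":1},{"dx":0,"dy":0,"dz":-0.05,"turn":0,"jaw":1}]' 50
python3 -c "
from rig import arm;s=arm.sense();print(s['position'],s['tcp_rot'],s['opening'],s['contact_force'])"
```

```text
t: 35.6
position: [0.6909, 0.0899, 0.0028]
tcp_rot: [0.626, 0.78, -0.0, -0.0]
contact_force: [-1.1, -0.5, -0.4]
opening: 0.6
grip_force: 0.0
t: 36.3
position: [0.692, 0.0901, -0.0011]
tcp_rot: [0.625, 0.78, 0.0, 0.0]
contact_force: [-2.4, 0.6, 5.9]
opening: 0.096
grip_force: 49.6
[ 0.69198585  0.09008097 -0.00112725] [6.25447605e-01 7.80266035e-01 3.29087480e-04 3.15817670e-04] 0.09616082337567976 [-2.3613614   0.57776895  5.85993933]
```

```bash
python3 -m handwheel '[{"dx":0,"dy":0,"dz":0.1,"turn":0,"jaw":1},{"dx":0,"dy":0,"dz":0.3,"turn":0,"jaw":1},{"dx":0,"dy":0,"dz":0.7,"turn":0,"jaw":1},{"dx":-0.2,"dy":-0.2,"dz":0.7,"turn":-0.05,"jaw":1},{"dx":-0.4,"dy":-0.4,"dz":0.7,"turn":-0.1,"jaw":1},{"dx":-0.6,"dy":-0.6,"dz":0.7,"turn":-0.166,"jaw":1},{"dx":-0.8,"dy":-0.8,"dz":0.7,"turn":-0.166,"jaw":1},{"dx":-0.8,"dy":-0.8,"dz":0.7,"turn":-0.166,"jaw":1}]' 50|grep -E "pos|open|rot"
python3 -m handwheel '[{"dx":-0.3,"dy":-0.2,"dz":0,"turn":0,"jaw":1},{"dx":-0.6,"dy":-0.4,"dz":0,"turn":0,"jaw":1},{"dx":-0.672,"dy":-0.411,"dz":0,"turn":0,"jaw":1},{"dx":-0.672,"dy":-0.411,"dz":0,"turn":0,"jaw":1},{"dx":-0.672,"dy":-0.411,"dz":-0.2,"turn":0,"jaw":1},{"dx":-0.672,"dy":-0.411,"dz":-0.4,"turn":0,"jaw":1},{"dx":-0.672,"dy":-0.411,"dz":-0.48,"turn":0,"jaw":1},{"dx":-0.672,"dy":-0.411,"dz":-0.48,"turn":0,"jaw":1}]' 50
python3 -m handwheel '[{"dx":0,"dy":0,"dz":-0.05,"turn":0,"jaw":1},{"dx":0,"dy":0,"dz":-0.07,"turn":0,"jaw":1},{"dx":0,"dy":0,"dz":-0.09,"turn":0,"jaw":1},{"dx":0,"dy":0,"dz":-0.09,"turn":0,"jaw":1}]' 50
python3 -m handwheel '[{"dx":0,"dy":0,"dz":-0.03,"turn":0,"jaw":1},{"dx":0,"dy":0,"dz":-0.05,"turn":0,"jaw":1},{"dx":0,"dy":0,"dz":-0.05,"turn":0,"jaw":1}]' 50
```

```text
position: [0.6097, 0.008, 0.0691]
tcp_rot: [0.722, 0.692, -0.0, -0.0]
opening: 0.101
t: 37.9
position: [0.5445, -0.0306, 0.0194]
tcp_rot: [0.721, 0.693, -0.0, -0.001]
contact_force: [0.3, 0.3, -0.1]
opening: 0.099
grip_force: 49.1
t: 38.3
position: [0.5445, -0.0311, 0.0113]
tcp_rot: [0.722, 0.692, 0.0, 0.0]
contact_force: [0.4, -0.3, -0.4]
opening: 0.097
grip_force: 49.1
t: 38.6
position: [0.5442, -0.0311, 0.0059]
tcp_rot: [0.722, 0.692, -0.0, -0.0]
contact_force: [-0.3, -0.2, -0.5]
opening: 0.098
grip_force: 49.1
```

```bash
python3 -m handwheel '[{"dx":0,"dy":0,"dz":-0.02,"turn":0,"jaw":1},{"dx":0,"dy":0,"dz":-0.02,"turn":0,"jaw":1}]' 50
python3 -m handwheel '[{"dx":0,"dy":0,"dz":0,"turn":0,"jaw":0.5},{"dx":0,"dy":0,"dz":0,"turn":0,"jaw":0.4},{"dx":0,"dy":0,"dz":0,"turn":0,"jaw":0.4},{"dx":0,"dy":0,"dz":0,"turn":0,"jaw":0.4},{"dx":0,"dy":0,"dz":0.2,"turn":0,"jaw":0.4},{"dx":0,"dy":0,"dz":0.5,"turn":0,"jaw":0.4},{"dx":0,"dy":0,"dz":1,"turn":0,"jaw":0.4},{"dx":0,"dy":0,"dz":1,"turn":0,"jaw":0.4}]' 50 
for i in 1 2 3; do python3 -m handwheel '[{"dx":-0.1,"dy":-0.4,"dz":0,"turn":0,"jaw":-0.2},{"dx":-0.12,"dy":-0.8,"dz":0,"turn":0,"jaw":-0.2},{"dx":-0.12,"dy":-0.8,"dz":0,"turn":0,"jaw":-0.2},{"dx":-0.12,"dy":-0.8,"dz":0,"turn":0,"jaw":-0.2}]'|grep pos; done
python3 - <<'E'
from fit import *
ims={n:arm.capture(n) for n in("top","scene")}
for n in ims: cv2.imwrite(f"pics/{n}7.png",ims[n])
P0=dict(yellow=(0,-11),red=(11,-33),blue=(22,33),green=(-22,-22),purple=(-11,33))
C={"top":(.5144,.0092,-.042),"scene":(.5119,.0098,-.038)}
for n in ims:
  for k in P0:
    o=tf(C[n],[P0[k]+(0,)])[0]; r,c=fit({n:ims[n]},k,np.array([o[0],o[1],C[n][2]]),.004); print(n,k,np.round((r[:2]-o[:2])*1e3,1),round(r[2]-C[n][2],3),round(c,2))
t=ims["top"][225:305,140:360]; sc=ims["scene"][170:300,180:370]
cv2.imwrite("pics/v6.png",bright(np.vstack([cv2.resize(t,(550,200),interpolation=2),cv2.resize(sc,(550,376),interpolation=2)]),1.8))
E
```

```text
t: 38.8
position: [0.5443, -0.0311, 0.004]
tcp_rot: [0.722, 0.692, -0.0, -0.0]
contact_force: [-0.4, -0.7, -0.4]
opening: 0.101
grip_force: 49.1
t: 39.6
position: [0.5476, -0.0313, 0.1101]
tcp_rot: [0.722, 0.692, 0.003, 0.003]
contact_force: [1.3, -0.2, -1.4]
opening: 0.299
grip_force: 0.0
position: [0.5323, -0.1117, 0.1042]
position: [0.5205, -0.1909, 0.1041]
position: [0.5087, -0.2703, 0.104]
top yellow [ 0.6 -1.9] 0.052 0.52
top red [-1.   0.6] 0.04 0.58
top blue [-0.3 -0.4] 0.009 0.56
top green [1.6 1. ] 0.018 0.64
top purple [0.  1.3] 0.031 0.7
scene yellow [0.5 1.2] -0.039 0.42
scene red [0.6 8.5] -0.056 0.7
scene blue [ 12.6 -10.1] -0.292 0.68
scene green [5.4 5.5] 0.029 0.71
scene purple [8.5 5.2] 0.216 0.75
```

View pics/v6.png

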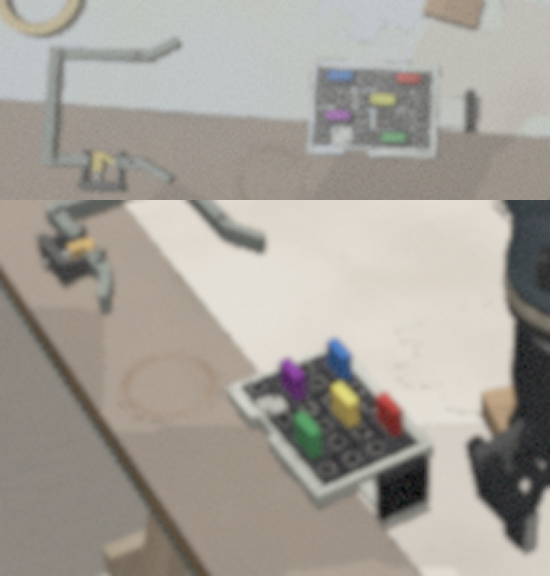

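Run:
```python
from fit import *
v=[]
for n in("top","scene"):
    im=cv2.imread(f"pics/{n}7.png"); w=bright(warp(n,im,.43,.61,.19,.40,.020,.00055),1.8)
    for k in range(0,10): cv2.line(w,(0,int(k*.02/.00055)),(6,int(k*.02/.00055)),(0,0,255),1); cv2.line(w,(int(k*.02/.00055),0),(int(k*.02/.00055),6),(0,0,255),1)
    v.append(w)
w=np.hstack(v); print(w.shape); cv2.imwrite("pics/v7.png",w)
```

```text
(328, 764, 3)
```

View pics/v7.png

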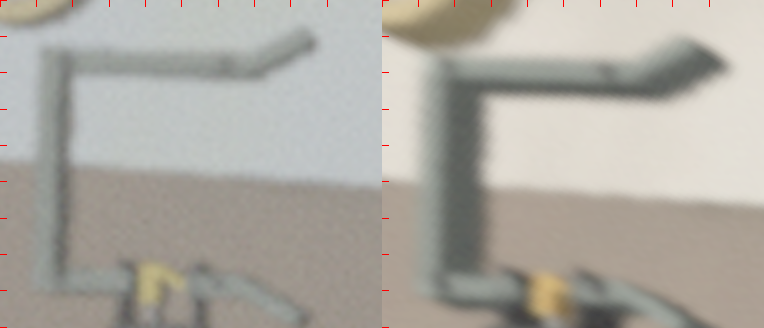

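```bash
for i in 1 2; do python3 -m handwheel '[{"dx":0,"dy":0.1,"dz":0,"turn":0.09,"jaw":0.4},{"dx":0,"dy":0.3,"dz":0,"turn":0.18,"jaw":0.4},{"dx":0,"dy":0.5,"dz":0,"turn":0.27,"jaw":0.4},{"dx":0,"dy":0.7,"dz":0,"turn":0.36,"jaw":0.4},{"dx":0,"dy":0.86,"dz":0,"turn":0.45,"jaw":0.4},{"dx":0,"dy":0.86,"dz":0,"turn":0.5,"jaw":0.4},{"dx":0,"dy":0.86,"dz":0,"turn":0.5,"jaw":0.4},{"dx":0,"dy":0.86,"dz":0,"turn":0.5,"jaw":0.4}]'; done
python3 - <<'E'
from fit import *
s=arm.sense(); print(s["position"],s["tcp_rot"],s["joint_positions"])
im=arm.capture("scene"); cv2.imwrite("pics/scene8.png",im)
print("handle scene",fit({"scene":im},"handle",np.array([.512,.0098,-.04]),R=.14))
E
```

```text
t: 41.7
position: [0.5086, -0.1843, 0.1043]
tcp_rot: [0.402, 0.915, 0.0, 0.0]
contact_force: [-0.9, 0.6, 0.3]
opening: 0.298
grip_force: 0.0
t: 42.5
position: [0.5084, -0.0992, 0.1042]
tcp_rot: [0.023, 1.0, -0.0, -0.0]
contact_force: [-0.7, -0.4, -0.7]
opening: 0.302
grip_force: 0.0
[ 0.5084073  -0.09920755  0.1042018 ] [ 2.27196165e-02  9.99741875e-01 -3.52983572e-05 -1.87474327e-05] [-1.92662203e-01  2.89845427e-01 -1.91324075e-01  1.08965184e+00
 -7.59210307e-05 -1.47219059e-01]
handle scene (array([0.50171406, 0.00817826, 0.03384232]), np.float64(0.3401300311088562))
```

```bash
python3 -m handwheel '[{"dx":0,"dy":0.01,"dz":-0.2,"turn":0,"jaw":0.4},{"dx":0,"dy":0.01,"dz":-0.4,"turn":0,"jaw":0.4},{"dx":0,"dy":0.01,"dz":-0.5,"turn":0,"jaw":0.4},{"dx":0,"dy":0.01,"dz":-0.6,"turn":0,"jaw":0.4},{"dx":0,"dy":0.01,"dz":-0.7,"turn":0,"jaw":0.4},{"dx":0,"dy":0.01,"dz":-0.8,"turn":0,"jaw":0.4},{"dx":0,"dy":0.01,"dz":-0.9,"turn":0,"jaw":0.4},{"dx":0,"dy":0.01,"dz":-0.99,"turn":0,"jaw":0.4}]' 30
python3 -m handwheel '[{"dx":0,"dy":0,"dz":0,"turn":0,"jaw":0.6},{"dx":0,"dy":0,"dz":0,"turn":0,"jaw":0.7},{"dx":0,"dy":0,"dz":0,"turn":0,"jaw":0.8},{"dx":0,"dy":0,"dz":0,"turn":0,"jaw":0.9},{"dx":0,"dy":0,"dz":0,"turn":0,"jaw":1},{"dx":0,"dy":0,"dz":0,"turn":0,"jaw":1},{"dx":0,"dy":0,"dz":0,"turn":0,"jaw":1},{"dx":0,"dy":0,"dz":0,"turn":0,"jaw":1}]' 30
python3 -c "
from rig import arm;s=arm.sense();print(s['position'],s['tcp_rot'],s['opening'],s['contact_force'],s['ft_torque'])"
```

```text
t: 43.35
position: [0.5084, -0.0981, 0.0045]
tcp_rot: [0.021, 1.0, 0.0, 0.0]
contact_force: [-0.5, -0.2, -0.3]
opening: 0.302
grip_force: 0.0
t: 44.15
position: [0.5084, -0.0982, 0.0053]
tcp_rot: [0.021, 1.0, -0.0, 0.0]
contact_force: [-0.6, -3.3, -0.7]
opening: 0.132
grip_force: 32.2
[ 0.5084372  -0.09824071  0.00529356] [ 2.07594253e-02  9.99784489e-01 -1.39499628e-04  3.98822976e-05] 0.13203936729110544 [-0.56548155 -3.27140759 -0.67841441] [-0.69343326  0.27214645  0.07562171]
```

```bash
for i in 1 2; do python3 -m handwheel '[{"dx":0,"dy":0.03,"dz":0,"turn":0,"jaw":1},{"dx":0,"dy":0.1,"dz":0,"turn":0,"jaw":1},{"dx":-0.01,"dy":0.2,"dz":0,"turn":0,"jaw":1},{"dx":-0.015,"dy":0.32,"dz":0,"turn":0,"jaw":1},{"dx":-0.02,"dy":0.44,"dz":0,"turn":0,"jaw":1},{"dx":-0.025,"dy":0.56,"dz":0,"turn":0.001,"jaw":1},{"dx":-0.03,"dy":0.64,"dz":0,"turn":0.002,"jaw":1},{"dx":-0.03,"dy":0.68,"dz":0,"turn":0.002,"jaw":1}]' 30; done
python3 - <<'E'
from fit import *
v=[]
s=arm.sense(); print(s["position"],s["tcp_rot"],s["opening"],s["contact_force"])
for n in("top","scene"):
    im=arm.capture(n); cv2.imwrite(f"pics/{n}9.png",im); w=bright(warp(n,im,.42,.60,.03,.40,.016,.00096),1.8); v.append(cv2.resize(w,None,fx=1.5,fy=1.5))
w=np.vstack(v); print(w.shape); cv2.imwrite("pics/v8.png",w)
E
```

```text
t: 44.95
position: [0.5054, -0.0291, 0.0053]
tcp_rot: [0.019, 1.0, -0.0, 0.0]
contact_force: [0.2, -5.0, 1.1]
opening: 0.133
grip_force: 32.5
t: 45.75
position: [0.5025, 0.0382, 0.0053]
tcp_rot: [0.017, 1.0, -0.0, 0.0]
contact_force: [0.1, -7.0, 3.5]
opening: 0.135
grip_force: 32.8
[0.50247735 0.03822525 0.00530471] [ 1.74085176e-02  9.99848447e-01 -1.38621320e-04  8.21438593e-05] 0.13470344205294923 [ 0.10264864 -6.97483942  3.52195411]
(564, 579, 3)
```

View pics/v8.png

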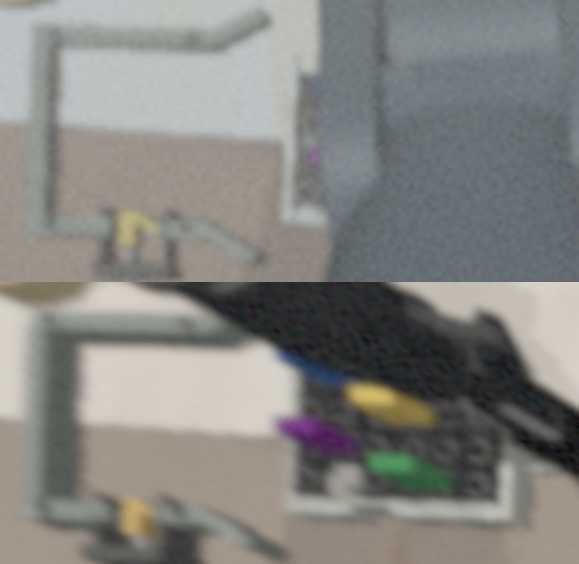

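```bash
python3 -m handwheel '[{"dx":0,"dy":0.03,"dz":0,"turn":0,"jaw":1},{"dx":0.004,"dy":0.1,"dz":0,"turn":0,"jaw":1},{"dx":0.008,"dy":0.2,"dz":0,"turn":0,"jaw":1},{"dx":0.012,"dy":0.3,"dz":0,"turn":0,"jaw":1},{"dx":0.015,"dy":0.4,"dz":0,"turn":0,"jaw":1}]' 30
python3 -m handwheel '[{"dx":0.003,"dy":0.08,"dz":0,"turn":0,"jaw":1},{"dx":0.006,"dy":0.16,"dz":0,"turn":0,"jaw":1},{"dx":0.01,"dy":0.24,"dz":0,"turn":0,"jaw":1},{"dx":0.01,"dy":0.24,"dz":0,"turn":0,"jaw":1}]' 30
```

```text
t: 46.35
position: [0.504, 0.0775, 0.0053]
tcp_rot: [0.018, 1.0, -0.0, 0.0]
contact_force: [-0.1, -6.7, 5.0]
opening: 0.129
grip_force: 32.9
t: 46.75
position: [0.5051, 0.1025, 0.0053]
tcp_rot: [0.017, 1.0, 0.0, 0.0]
contact_force: [0.3, 3.7, 3.8]
opening: 0.13
grip_force: 32.7
```

```bash
python3 -m handwheel '[{"dx":0.003,"dy":0.06,"dz":0,"turn":0,"jaw":1},{"dx":0.006,"dy":0.12,"dz":0,"turn":0,"jaw":1},{"dx":0.009,"dy":0.2,"dz":0,"turn":0,"jaw":1}]' 30
python3 -m handwheel '[{"dx":0.003,"dy":0.06,"dz":0,"turn":0,"jaw":1},{"dx":0.006,"dy":0.12,"dz":0,"turn":0,"jaw":1},{"dx":0.008,"dy":0.2,"dz":0,"turn":0,"jaw":1}]' 30
python3 -m handwheel '[{"dx":0.003,"dy":0.06,"dz":0,"turn":0,"jaw":1},{"dx":0.006,"dy":0.12,"dz":0,"turn":0,"jaw":1},{"dx":0.008,"dy":0.2,"dz":0,"turn":0,"jaw":1}]' 30
```

```text
t: 47.05
position: [0.5059, 0.121, 0.0053]
tcp_rot: [0.018, 1.0, -0.001, 0.0]
contact_force: [-0.5, -7.0, 6.4]
opening: 0.13
grip_force: 33.1
t: 47.35
position: [0.507, 0.1401, 0.0053]
tcp_rot: [0.018, 1.0, -0.001, 0.0]
contact_force: [2.7, -7.0, 3.5]
opening: 0.13
grip_force: 33.3
t: 47.65
position: [0.5078, 0.1608, 0.0053]
tcp_rot: [0.018, 1.0, -0.001, 0.0]
contact_force: [3.8, -8.0, 4.3]
opening: 0.132
grip_force: 33.3
```

```bash
python3 -m handwheel '[{"dx":0.002,"dy":0.05,"dz":0,"turn":0,"jaw":1},{"dx":0.004,"dy":0.1,"dz":0,"turn":0,"jaw":1},{"dx":0.006,"dy":0.16,"dz":0,"turn":0,"jaw":1}]' 30
python3 -m handwheel '[{"dx":0.001,"dy":0.02,"dz":0,"turn":0,"jaw":1},{"dx":0.002,"dy":0.04,"dz":0,"turn":0,"jaw":1}]' 30
python3 -m handwheel '[{"dx":0.001,"dy":0.02,"dz":0,"turn":0,"jaw":1},{"dx":0.001,"dy":0.02,"dz":0,"turn":0,"jaw":1}]' 30
```

```text
t: 47.95
position: [0.5085, 0.1769, 0.0053]
tcp_rot: [0.018, 1.0, -0.001, 0.0]
contact_force: [2.6, -9.3, 4.8]
opening: 0.131
grip_force: 33.3
t: 48.15
position: [0.5087, 0.1809, 0.0053]
tcp_rot: [0.018, 1.0, -0.001, 0.0]
contact_force: [1.7, -8.5, 5.0]
opening: 0.13
grip_force: 33.4
t: 48.35
position: [0.5087, 0.1831, 0.0053]
tcp_rot: [0.018, 1.0, -0.0, 0.0]
contact_force: [2.7, -5.7, 3.3]
opening: 0.131
grip_force: 33.2
```

```bash
python3 -m handwheel '[{"dx":0,"dy":0.02,"dz":0,"turn":0,"jaw":1},{"dx":0,"dy":0.02,"dz":0,"turn":0,"jaw":1}]' 30
```

```text
t: 48.55
position: [0.5087, 0.1852, 0.0053]
tcp_rot: [0.018, 1.0, -0.0, 0.0]
contact_force: [2.3, -4.7, 3.9]
opening: 0.128
grip_force: 33.2
```

```bash
for i in 1 2; do python3 -m handwheel '[{"dx":0.001,"dy":0.015,"dz":0,"turn":0,"jaw":1},{"dx":0.001,"dy":0.015,"dz":0,"turn":0,"jaw":1}]' 30|grep -E "pos|cont|open"; done
```

```text
position: [0.5087, 0.1866, 0.0053]
contact_force: [1.3, -5.2, 4.4]
opening: 0.13
position: [0.5087, 0.1881, 0.0053]
contact_force: [-0.2, -6.0, 5.8]
opening: 0.13
```

Run:
```python
from fit import *
v=[]
for n in("top","scene"):
    im=arm.capture(n); cv2.imwrite(f"pics/{n}10.png",im); w=bright(warp(n,im,.42,.60,.13,.40,.016,.0007),1.8); v.append(w)
w=np.vstack(v); print(w.shape); cv2.imwrite("pics/v9.png",w)
```

```text
(516, 386, 3)
```

View pics/v9.png

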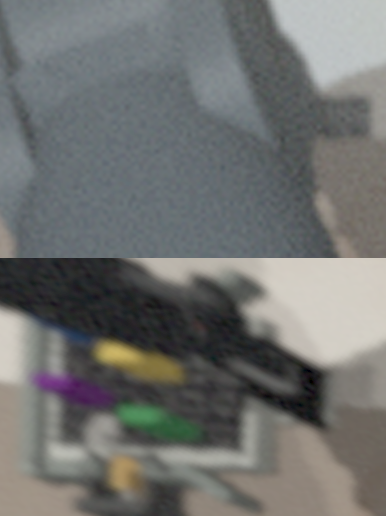

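```bash
for i in 1 2 3; do python3 -m handwheel '[{"dx":0.001,"dy":0.015,"dz":0,"turn":0,"jaw":1},{"dx":0.001,"dy":0.015,"dz":0,"turn":0,"jaw":1}]' 30|grep -E "pos|cont"; done
```

```text
position: [0.5088, 0.1889, 0.0053]
contact_force: [0.3, -11.8, 6.9]
position: [0.5088, 0.1889, 0.0053]
contact_force: [-1.0, -22.7, 11.7]
position: [0.5089, 0.1889, 0.0053]
contact_force: [0.6, -33.0, 16.7]
```

```bash
python3 -m handwheel '[{"dx":0,"dy":-0.02,"dz":0,"turn":0,"jaw":1},{"dx":0,"dy":-0.035,"dz":0,"turn":0,"jaw":1},{"dx":0,"dy":-0.035,"dz":0,"turn":0,"jaw":1}]' 30|grep -E "pos|cont"
python3 -m handwheel '[{"dx":0,"dy":0,"dz":0,"turn":0,"jaw":0.6},{"dx":0,"dy":0,"dz":0,"turn":0,"jaw":0.5},{"dx":0,"dy":0,"dz":0,"turn":0,"jaw":0.4},{"dx":0,"dy":0,"dz":0,"turn":0,"jaw":0.4},{"dx":0,"dy":0,"dz":0.2,"turn":0,"jaw":0.4},{"dx":0,"dy":0,"dz":0.5,"turn":0,"jaw":0.4},{"dx":0,"dy":0,"dz":1,"turn":0,"jaw":0.4},{"dx":0,"dy":0,"dz":1,"turn":0,"jaw":0.4}]' 30
for i in 1 2 3; do python3 -m handwheel '[{"dx":-0.1,"dy":-0.4,"dz":0,"turn":0,"jaw":0.4},{"dx":-0.1,"dy":-0.8,"dz":0,"turn":0,"jaw":0.4},{"dx":-0.1,"dy":-1,"dz":0,"turn":0,"jaw":0.4},{"dx":-0.1,"dy":-1,"dz":0,"turn":0,"jaw":0.4}]'|grep pos; done
python3 - <<'E'
from fit import *
v=[]
for n in("top","scene"):
    im=arm.capture(n); cv2.imwrite(f"pics/{n}11.png",im); v.append(bright(warp(n,im,.43,.61,.13,.40,.016,.0007),1.8))
w=np.hstack(v); print(w.shape); cv2.imwrite("pics/v10.png",w)
E
```

```text
position: [0.509, 0.1889, 0.0053]
contact_force: [0.8, -8.2, 6.2]
t: 50.75
position: [0.5117, 0.1911, 0.111]
tcp_rot: [0.017, 1.0, 0.002, 0.004]
contact_force: [0.5, 0.4, -0.3]
opening: 0.296
grip_force: 0.0
position: [0.4988, 0.0878, 0.1054]
position: [0.4889, -0.0116, 0.1053]
position: [0.4792, -0.1111, 0.1052]
(258, 772, 3)
```

View pics/v10.png

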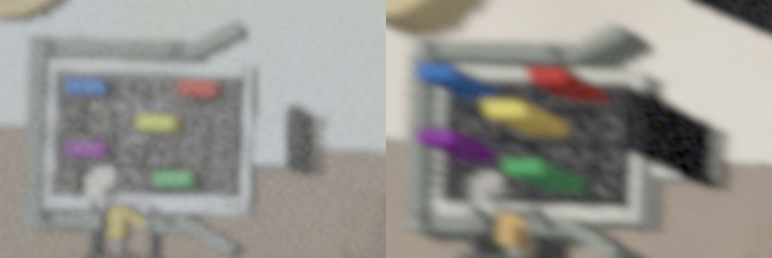

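Run:
```python
from fit import *
for t in ("7","10","11"):
  for n in("top","scene"):
    im=cv2.imread(f"pics/{n}{t}.png"); w=warp(n,im,.43,.49,.28,.35,.013,.0005); h=cv2.cvtColor(w,cv2.COLOR_BGR2HSV).astype(int)
    m=(abs(h[...,0]-23)<9)&(h[...,1]>85)&(h[...,2]>90); r,c=np.nonzero(m)
    if len(r)>20: print(t,n,len(r),"tip x",round(.49-np.percentile(r,3)*.0005,4),"mid",round(.49-r.mean()*.0005,4),round(.35-c.mean()*.0005,4))
im=cv2.imread("pics/top11.png"); P0=dict(yellow=(0,-11),red=(11,-33),blue=(22,33),green=(-22,-22),purple=(-11,33))
for k in P0:
    o=tf((.5134,.293,-.037),[P0[k]+(0,)])[0]; r,c=fit({"top":im},k,np.array([o[0],o[1],-.037]),.004); print(k,np.round((r[:2]-o[:2])*1e3,1),round(r[2]+.037,3))
```

```text
7 top 1531 tip x 0.465 mid 0.456 0.3168
7 scene 1916 tip x 0.464 mid 0.4526 0.3177
10 scene 1271 tip x 0.4625 mid 0.453 0.318
11 top 1451 tip x 0.4645 mid 0.4557 0.3167
11 scene 1680 tip x 0.4625 mid 0.4523 0.3176
yellow [2.8 8.4] -0.024
red [0.6 6.6] 0.028
blue [-0.4  3.2] 0.041
green [5.9 5.7] 0.024
purple [-0.2  1. ] -0.159
```

Run:
```python
from fit import *
H={"red":0,"blue":112,"yellow":28,"green":65,"purple":142}
for t,C in(("7",(.5144,.0092,-.042)),("11",(.5134,.2965,-.037))):
  for n in("top","scene"):
    im=cv2.resize(cv2.imread(f"pics/{n}{t}.png"),None,fx=4,fy=4,interpolation=2); h=cv2.cvtColor(im,cv2.COLOR_BGR2HSV).astype(int); q=[];d=[]
    for k in SEAT:
        u=(proj(n,tf(C,[SEAT[k]+(36,)]))[0]+.5)*4-.5; r=36 if n=="top" else 60; x,y=u.astype(int); w=h[y-r:y+r,x-r:x+r]
        g=((np.abs((w[...,0]-H[k]+90)%180-90)<16)&(w[...,1]>80)).astype(np.uint8)
        _,_,st,ce=cv2.connectedComponentsWithStats(g); i=1+st[1:,4].argmax(); c=(ce[i]+[x-r,y-r]+.5)/4-.5
        q.append(world(n,[c],.036 if n=="top" else .029)[0,:2]); d.append(SEAT[k])
    q=np.array(q); d=np.array(d)/1000
    f=lambda p:(tf(p,np.c_[d*1000,0*d[:,:1]])[:,:2]-q).ravel()
    s=least_squares(f,C); print(t,n,np.round(s.x,4),dict(zip(SEAT,np.round(-s.fun.reshape(-1,2)*-1e3,1).tolist())))
```

```text
7 top [ 0.514   0.0095 -0.0474] {'red': [0.0, -0.8], 'blue': [0.0, 0.7], 'yellow': [0.2, 0.9], 'green': [-0.4, 0.2], 'purple': [0.0, -1.0]}
7 scene [ 0.5113  0.0098 -0.0506] {'red': [0.9, -0.5], 'blue': [1.3, 1.0], 'yellow': [-1.0, -0.3], 'green': [-1.3, -1.4], 'purple': [0.1, 1.1]}
11 top [ 0.5145  0.2981 -0.0272] {'red': [0.9, 0.5], 'blue': [1.2, 0.1], 'yellow': [0.5, 1.5], 'green': [-3.0, -1.6], 'purple': [0.4, -0.5]}
11 scene [ 0.5123  0.2988 -0.0185] {'red': [1.5, -0.2], 'blue': [0.1, -0.6], 'yellow': [0.7, 1.2], 'green': [-2.8, -1.7], 'purple': [0.6, 1.3]}
```

Run:
```python
from fit import *
H={"red":0,"blue":112,"yellow":28,"green":65,"purple":142}
for n,B0 in(("top",(.5144,.0092)),("scene",(.5119,.0098))):
  for t,C in(("7",B0+(-.042,)),("11",(B0[0]-.0001,.2969+B0[1]-.0097,-.036))):
    im=cv2.resize(cv2.imread(f"pics/{n}{t}.png"),None,fx=4,fy=4,interpolation=2); h=cv2.cvtColor(im,cv2.COLOR_BGR2HSV).astype(int)
    for k in SEAT:
        u=(proj(n,tf(C,[SEAT[k]+(36,)]))[0]+.5)*4-.5; r=36 if n=="top" else 60; x,y=u.astype(int); w=h[y-r:y+r,x-r:x+r]
        g=((np.abs((w[...,0]-H[k]+90)%180-90)<16)&(w[...,1]>80)).astype(np.uint8)
        _,_,st,ce=cv2.connectedComponentsWithStats(g); i=1+st[1:,4].argmax(); c=(ce[i]+[x-r,y-r]+.5)/4-.5
        q=world(n,[c],.036 if n=="top" else .029)[0,:2]-tf(C,[SEAT[k]+(0,)])[0,:2]; R=np.array([[np.cos(C[2]),np.sin(C[2])],[-np.sin(C[2]),np.cos(C[2])]])
        print(n,t,k,"obs-seat mm (cassette axes)",np.round(R@q*1e3,1),st[i,4])
a=cv2.imread("pics/top11.png")[235:310,150:265]; b=cv2.imread("pics/scene11.png")[145:235,170:300]
cv2.imwrite("pics/v11.png",bright(np.vstack([cv2.resize(a,(460,300),interpolation=2),cv2.resize(b,(460,300),interpolation=2)]),1.8))
```

```text
top 7 red obs-seat mm (cassette axes) [-0.7  0.9] 653
top 7 blue obs-seat mm (cassette axes) [-0.3 -0.6] 621
top 7 yellow obs-seat mm (cassette axes) [-0.7 -0.7] 739
top 7 green obs-seat mm (cassette axes) [-0.2  0.3] 488
top 7 purple obs-seat mm (cassette axes) [-0.4  1.3] 540
top 11 red obs-seat mm (cassette axes) [-0.3  1.4] 684
top 11 blue obs-seat mm (cassette axes) [-1.3  1.8] 698
top 11 yellow obs-seat mm (cassette axes) [-0.2  0.3] 737
top 11 green obs-seat mm (cassette axes) [3.3 3.1] 564
top 11 purple obs-seat mm (cassette axes) [-0.5  2.1] 601
scene 7 red obs-seat mm (cassette axes) [-1.9  0.1] 1923
scene 7 blue obs-seat mm (cassette axes) [-1.5 -1.4] 1440
scene 7 yellow obs-seat mm (cassette axes) [0.3 0.2] 2441
scene 7 green obs-seat mm (cassette axes) [0.5 1.6] 2047
scene 7 purple obs-seat mm (cassette axes) [-0.3 -1.1] 1659
scene 11 red obs-seat mm (cassette axes) [-0.4  2.6] 1572
scene 11 blue obs-seat mm (cassette axes) [-0.3  3. ] 1115
scene 11 yellow obs-seat mm (cassette axes) [0.  0.7] 1910
scene 11 green obs-seat mm (cassette axes) [3.7 3.1] 1551
scene 11 purple obs-seat mm (cassette axes) [-0.7  0.4] 1245
```

View pics/v11.png

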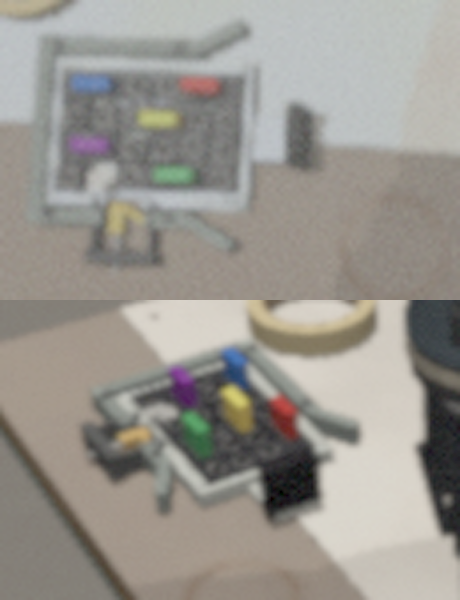

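```bash
for i in 1 2 3 4; do python3 -m handwheel '[{"dx":0,"dy":0.4,"dz":0,"turn":-0.09,"jaw":0.4},{"dx":0.01,"dy":0.8,"dz":0,"turn":-0.18,"jaw":0.4},{"dx":0.01,"dy":0.965,"dz":0,"turn":-0.25,"jaw":0.4},{"dx":0.01,"dy":0.965,"dz":0,"turn":-0.25,"jaw":0.4},{"dx":0.01,"dy":0.965,"dz":0,"turn":-0.25,"jaw":0.4}]' 20|grep -E "pos|rot"; done
python3 -m handwheel '[{"dx":0,"dy":0,"dz":-0.05,"turn":0,"jaw":0.4},{"dx":0,"dy":0,"dz":-0.05,"turn":0,"jaw":0.4}]' 20
```

```text
position: [0.4798, -0.0124, 0.1052]
tcp_rot: [0.21, 0.978, 0.0, -0.0]
position: [0.4808, 0.0826, 0.1051]
tcp_rot: [0.397, 0.918, -0.0, -0.0]
position: [0.4819, 0.1784, 0.1051]
tcp_rot: [0.569, 0.823, -0.0, 0.0]
position: [0.483, 0.2745, 0.1051]
tcp_rot: [0.718, 0.696, -0.0, 0.0]
t: 54.25
position: [0.4827, 0.2745, 0.0996]
tcp_rot: [0.719, 0.695, -0.0, -0.0]
contact_force: [-1.2, -0.0, -0.3]
opening: 0.301
grip_force: 0.0
```

```bash
python3 -m handwheel '[{"dx":0,"dy":0,"dz":-0.2,"turn":0,"jaw":0.4},{"dx":0,"dy":0,"dz":-0.4,"turn":0,"jaw":0.4},{"dx":0,"dy":0,"dz":-0.6,"turn":0,"jaw":0.4},{"dx":0,"dy":0,"dz":-0.75,"turn":0,"jaw":0.4},{"dx":0,"dy":0,"dz":-0.85,"turn":0,"jaw":0.4},{"dx":0,"dy":0,"dz":-0.89,"turn":0,"jaw":0.4},{"dx":0,"dy":0,"dz":-0.89,"turn":0,"jaw":0.4}]' 20
python3 -m handwheel '[{"dx":0,"dy":0,"dz":0,"turn":0,"jaw":0.6},{"dx":0,"dy":0,"dz":0,"turn":0,"jaw":0.8},{"dx":0,"dy":0,"dz":0,"turn":0,"jaw":1},{"dx":0,"dy":0,"dz":0,"turn":0,"jaw":1},{"dx":0,"dy":0,"dz":0,"turn":0,"jaw":1},{"dx":0,"dy":0,"dz":0,"turn":0,"jaw":1}]' 20
python3 -m handwheel '[{"dx":-0.01,"dy":-0.008,"dz":0,"turn":0,"jaw":1},{"dx":-0.02,"dy":-0.016,"dz":0,"turn":0,"jaw":1},{"dx":-0.03,"dy":-0.02,"dz":0,"turn":0,"jaw":1},{"dx":-0.03,"dy":-0.02,"dz":0,"turn":0,"jaw":1}]' 20
```

```text
t: 54.95
position: [0.4828, 0.2756, 0.0111]
tcp_rot: [0.719, 0.695, -0.0, -0.0]
contact_force: [-0.5, -0.3, 0.2]
opening: 0.301
grip_force: 0.0
t: 55.55
position: [0.4828, 0.2759, 0.0115]
tcp_rot: [0.719, 0.695, 0.0, 0.0]
contact_force: [-2.1, -1.6, 6.7]
opening: 0.106
grip_force: 20.2
t: 55.95
position: [0.4801, 0.2741, 0.0115]
tcp_rot: [0.719, 0.695, 0.0, 0.0]
contact_force: [1.0, 0.9, 5.9]
opening: 0.103
grip_force: 20.0
```

```bash
python3 -m handwheel '[{"dx":0,"dy":0,"dz":0,"turn":0,"jaw":0.6},{"dx":0,"dy":0,"dz":0,"turn":0,"jaw":0.4},{"dx":0,"dy":0,"dz":0,"turn":0,"jaw":0.4},{"dx":0,"dy":0,"dz":0,"turn":0,"jaw":0.4},{"dx":0,"dy":0,"dz":0.2,"turn":0,"jaw":0.4},{"dx":0,"dy":0,"dz":0.5,"turn":0,"jaw":0.4},{"dx":0,"dy":0,"dz":0.9,"turn":0,"jaw":0.4},{"dx":0,"dy":0,"dz":0.9,"turn":0,"jaw":0.4}]' 20 | grep -E "pos|cont"
for i in 1 2 3 4; do python3 -m handwheel '[{"dx":0,"dy":-0.4,"dz":0,"turn":0,"jaw":0.4},{"dx":0,"dy":-0.8,"dz":0,"turn":0,"jaw":0.4},{"dx":0,"dy":-1,"dz":0,"turn":0,"jaw":0.4},{"dx":0,"dy":-1,"dz":0,"turn":0,"jaw":0.4}]'|grep pos; done
python3 - <<'E'
from fit import *
H={"red":0,"blue":112,"yellow":28,"green":65,"purple":142}
for n,B0 in(("top",(.5144,.0092)),("scene",(.5119,.0098))):
    C=(B0[0]-.0001,.2969+B0[1]-.0097,-.036); I=arm.capture(n); cv2.imwrite(f"pics/{n}12.png",I)
    im=cv2.resize(I,None,fx=4,fy=4,interpolation=2); h=cv2.cvtColor(im,cv2.COLOR_BGR2HSV).astype(int)
    for k in SEAT:
        u=(proj(n,tf(C,[SEAT[k]+(36,)]))[0]+.5)*4-.5; r=36 if n=="top" else 60; x,y=u.astype(int); w=h[y-r:y+r,x-r:x+r]
        g=((np.abs((w[...,0]-H[k]+90)%180-90)<16)&(w[...,1]>80)).astype(np.uint8)
        _,_,st,ce=cv2.connectedComponentsWithStats(g); i=1+st[1:,4].argmax(); c=(ce[i]+[x-r,y-r]+.5)/4-.5
        q=world(n,[c],.036 if n=="top" else .029)[0,:2]-tf(C,[SEAT[k]+(0,)])[0,:2]; R=np.array([[np.cos(C[2]),np.sin(C[2])],[-np.sin(C[2]),np.cos(C[2])]])
        print(n,k,np.round(R@q*1e3,1),st[i,4])
    w=warp(n,I,.43,.49,.28,.35,.013,.0005); h=cv2.cvtColor(w,cv2.COLOR_BGR2HSV).astype(int)
    m=(abs(h[...,0]-23)<9)&(h[...,1]>85)&(h[...,2]>90); r,c=np.nonzero(m); print("tip x",.49-np.percentile(r,3)*.0005)
print(fit({"top":cv2.imread("pics/top12.png")},"cork",np.array((.63,-.08,-.3))))
print(arm.sense()["t"])
E
```

```text
position: [0.4821, 0.2752, 0.1059]
contact_force: [0.7, 0.4, -0.3]
position: [0.4796, 0.1717, 0.1011]
position: [0.4798, 0.0723, 0.101]
position: [0.4801, -0.0272, 0.101]
position: [0.4803, -0.1269, 0.1009]
top red [0.4 1.5] 653
top blue [-1.3  1.9] 697
top yellow [0.3 0.2] 743
top green [0.4 0.4] 559
top purple [0.7 2.4] 617
tip x 0.46399999999999997
scene red [0.  2.4] 1590
scene blue [-0.2  3.2] 1107
scene yellow [ 0.5 -0.1] 1896
scene green [1.7 1.6] 1533
scene purple [0.1 0.4] 1243
tip x 0.46249999999999997
(array([ 0.62989805, -0.08165487, -0.32477378]), np.float64(0.8733270764350891))
58.45
```

Every rib is now within about 3 mm of its seat, the catch is sprung in, and the cork is lying clear on the bench, so I'm handing in.

```bash
python3 -c "
from rig import arm; print(arm.close_job())"
```

```text
the job is handed in; nothing more can be done
None
```

The job is handed in at about 58 s. No verdict came back, but the last pictures showed all five segments within about 3 mm of their seats, the cassette against the dock's end stop with the catch nose back at its free position, and the cork clear on the bench.

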